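Close the sausage filler's hopper

TASK

Close the sausage filler: set the white lid on the open hopper and push it straight down (do not drop it on) until both side hooks snap over its edges and it sits fully home. Then swing the toggle clamp over onto the lid so that it holds the lid down, and let go of everything. Leave the mug and the shaker standing where they are.

Things in the scene. Friction and masses are not known exactly. Their poses are not given: they have to be found in the camera images.
- hopper: the filler, fixed: steel base 220 x 150 x 10 mm with an open steel hopper 120 (x) x 90 (y) mm, rim 80 mm up. Origin: on the table under the hopper's centre; +x points to the toggle clamp, -x to the filling tube (145 mm out), a crank on -y. A snap hook stands mid-way along each long side; 2 grey guide tabs at each end, 3.5 mm clear of a seated lid, flared tops 100 mm up
- hopper_rim (a point): centre of the hopper's mouth, at rim height (80 mm above the table); same axes as hopper. The lid is home when the centre of its underside is here, its long side along x (either way round)
- lid_grip (a point): the lid: white plastic plate 120 (x) x 90 (y) x 8 mm, about 0.16 kg, with a solid upright grip rib on the middle of its top, 16 mm thick (x), 60 mm long (y), from 8 to 52 mm above the underside. Starts flat on the table, rib up. Point: middle of the rib, 32 mm above the underside; axes: the lid's own
- lid: centre of the lid's underside; axes are the lid's own
- hook_left (a joint): springy snap hook on the hopper's +y side, 24 mm wide: outward deflection in rad, 0 = at rest. Its barb overhangs the rim's edge by 2 to 3 mm, underside 89 mm above the table (1 mm over a seated lid), sloped lead-in up to 104 mm. The lid, pushed down with 5 to 8 N per hook, spreads it by about 0.05 rad; it then springs back to 0 over the lid
- hook_right (a joint): the same hook on the hopper's -y side
- clamp (a joint): swing of the toggle clamp about its pivot: 0 = fully open, as it starts; about 1.45 rad = closed, rubber pad pressing on a seated lid. Spring-loaded over centre: below 0.74 rad it is pulled open, above that it snaps shut by itself. Swinging it from open takes about 8 N at the cross bar
- clamp_hinge (a point): pivot of the clamp, on the hopper's centre line, 92 mm from the hopper's centre and 100 mm above the table; the pivot axis is the hopper's y axis
- clamp_bar (a point): centre of the clamp's rubber cross bar (60 mm long along the hopper's y, 16 mm thick), at its handle's end, 80 mm from the pivot. Open: 60 mm beyond the pivot (hopper's +x) and 53 mm above it. On the way shut it swings up and over (straight above the pivot at 0.85 rad). Closed: 46 mm on the hopper's side of the pivot, 66 mm above it
- mug: bystander: white mug, 76 mm wide, 85 mm high, standing between and beyond the lid and the filler; origin at the centre of its underside
- shaker: bystander: small glass shaker jar, 44 mm wide, 85 mm high, standing between the lid and the filler; origin at the centre of its underside
Things that resemble listed ones, but are neither listed nor needed, are in the scene too. What is shaped like the lid but brown or purple is not meant.

How it is judged:
On the way, in this order (a step that is already met when the one before it is completed fails the run):
1. the lid is seated on the rim, under both hooks, which have sprung back, while the clamp is still open (distance between lid and hopper_rim below 0.005 m and z of lid in the frame of hopper_rim below 0.002 m and value of joint each of hook_left, hook_right below 0.025 rad and value of joint clamp below 0.65 rad), for 0.2 s.
2. the clamp is swung over centre and closed on the lid (value of joint clamp between 1.38 and 1.51 rad), for 0.2 s.
At the end, for the whole second after the job is handed in: The lid sits on the hopper's rim (within 5 mm of centre, no more than 2 mm above the rim, level and square), both hooks have sprung back over it (within 0.025 rad of rest), and the clamp is closed on it and still (joint between 1.38 and 1.51 rad) (all of step 2 and distance between lid and hopper_rim below 0.005 m and z of lid in the frame of hopper_rim below 0.002 m and angle between the z axis of lid and the z axis of hopper_rim, either way round below 0.04 rad and angle between the x axis of lid and the x axis of hopper_rim, either way round below 0.08 rad and value of joint each of hook_left, hook_right below 0.025 rad and velocity of joint clamp below 0.1 rad/s); the robot touches nothing.
It fails at once if the mug is pushed away or knocked over (more than 30 mm) (distance of mug from where it was at the start of the episode above 0.03 m).
It fails at once if the shaker is pushed away or knocked over (more than 30 mm) (distance of shaker from where it was at the start of the episode above 0.03 m).
It fails at once if the lid is dropped onto the filler (falls faster than 0.6 m/s within 30 mm above the rim) (horizontal distance between lid and hopper_rim below 0.05 m and z of lid in the frame of hopper_rim below 0.03 m and linear speed of lid above 0.6 m/s).
It also fails if it takes over 54 s, if anything falls off the work surface, if the arm or the gripper's body presses on something with over 40 N, if the wrist force passes 120 N, or if a joint passes its speed limit or range.

ROBOT

A 7-joint arm with a two-finger parallel gripper is mounted at the origin on the work surface. World frame = base frame: x ahead of the robot, y to its left, z up, the work surface at z = 0. Lengths are in m, angles in rad, forces in N, time in s.
With the tool pointing down it reaches from about 0.425 to 0.925 m from the base axis. Payload 6.8 kg.
Tool frame: the origin (TCP) lies on the mounting face of the last link; the fingertips stand 173 mm ahead of it and the grasp point (between the pads) lies 155 mm ahead of it (r.tip_reach is the distance from the TCP to the fingertips, in m); z points along the fingers, x is the direction in which the jaws open and shut, and the axes are right-handed (so a half turn about z gives the same grasp; the last joint's range is limited). The gripper opens to 85 mm and grips with 20 to 120 N. Pads are 22 mm wide; open, the fingers measure 114 mm over their backs; the gripper's body (76 mm by 85 mm) begins 54 mm behind the grasp point. The pads swing forward as they close: fully open they stand 13 mm farther back than shut.
Start: joints at [-1.374, 0.477, 0.022, 1.555, -0.011, 1.109, -0.083], TCP at [0.203, 0.644, 0.405] pointing down, gripper open.
Joint ranges: [-2.96, 2.96], [-0.34, 2.1], [-1.41, 1.46], [0.24, 2.44], [-1.37, 4.51], [0.17, 1.92], [-2.96, 2.96]. Speed limits (rad/s): [2.39, 2.39, 3.14, 3.14, 3.14, 3.14, 3.14].

INTERFACE

Orientations are given as a rotation vector (axis times angle).
In Python, from bench import r, eyes gives the robot as it stands.
- The arm moves only by the tool jog_arm, never from a script. Its argument "series" is a list of rows, each a list of 4 numbers: the shift along the tool's x, y, z in units of 30 mm (1.0 is 30 mm), then the turn about the tool's z in units of 10 degrees (1.0 is 10 degrees). In form: [[dx, dy, dz, roll], ...]. A call has 1 to 12 rows; each row shifts and turns the pose as measured when the row begins, along the tool's axes as they then stand; what a row does not reach is not made up. A row lasts 1/8 s, in which the tool goes at most 62.5 mm and 10.7 degrees, less where a joint would pass 70% of its speed; a pose out of reach is approached as far as the arm can. A call is refused whole if a number of a shift passes 1 or a number of a turn 1, either way. A call with a gripper value outside its range is refused whole. "grip" is the finger opening in mm, from 0 to 85.4, set as the call begins (left out, the last holds). The fingers move at their own pace and stop on an object; "newtons" is the grip in N (left out, the last holds). Time passes only in rows, so rows that do not move let the fingers close. It gives the time, the measured TCP pose, the force and the opening at its end, in the units of the state.
- r.get_obs(): the state, without advancing time (a new reading comes with each control period).
- eyes.grab_frame(name): name is "scene" or "top"; returns a dict with "pixels" (384x512x3 uint8, red, green, blue), "fx", "fy", "cx", "cy" (pixels), "distortion" ([k1, k2, p1, p2, k3] as OpenCV has them; the pictures are not rectified), "rvec" (rotation vector, rad) and "tvec" (3), from world to camera coordinates, as OpenCV has them. Camera axes: x right, y down, z forward; pixel columns grow to the right and rows downward; lengths in m; the calibration is good to about 2 mm. A picture is of the moment at which its call begins. There is no depth.
- r.hand_in(): hands the job in, once; it reports no verdict.
Trained networks look in a picture, given as the dict that the camera call returned (one of the last four; its "shot" number tells which), for a name from the list of things; names that differ only in an ending like _2 or _b are one class to them, and where a whole thing is asked for, a point or a joint stands for the part that bears it (a point fixed in the world has none). Each returns a list of dicts, best first, with "confidence" (0 to 1); they miss things now and then, are a little off and sometimes report something else, mostly with a low value. They report only what shows in the picture. A call takes as long as a camera call. They do not tell look-alikes from the thing itself.
- eyes.find_in(picture, name): "extent" ([left, top, width, height] in pixels, round what is visible of it).
- eyes.place_of(picture, name): "xy" ([column, row] in pixels: a listed point, or the origin of a listed thing).
The state is a dict: "clock": time; "joints": joint angles; "qvel": joint speeds; "tau": joint torques, N m; "tcp_pos": TCP position; "orientation": TCP orientation; "contact_force": force on the tool from outside, world axes, zero at the start; "moment": the same for the moment, N m; "grip_width": finger opening in m.
Only numpy, scipy, OpenCV 4.12 (cv2) and the standard library are available. Lean on these libraries where they do the work, as an engineer would, in place of code of your own. Each camera call takes 0.05 s, during which the arm holds its last target.

## Working session

There is one attempt and no reset: what is moved stays moved. The work goes in short steps, Python scripts to look and compute and a tool call to move; the robot and the scene stay as the last step left them, time stands still between calls to the robot, and variables do not carry over. Pictures are saved under pics/ and viewed, and the job is handed in when it is done.

Besides the shell and the picture viewer there is one more tool, called after ">>>" as name(argument=value, ...) on one line, values as JSON. jog_arm: Moves the arm, as the interface text tells. Its arguments: {"type":"object","properties":{"series":{"type":"array","items":{"type":"array","items":{"type":"number"}}},"grip":{"type":"number"},"newtons":{"type":"number"}},"required":["series"]}

```bash
mkdir -p pics; ls
python3 - <<'E'
from bench import r,eyes
import cv2
print(r.get_obs())
for n in("scene","top"):
    f=eyes.grab_frame(n)
    cv2.imwrite(f"pics/{n}0.png",cv2.cvtColor(f["pixels"],cv2.COLOR_RGB2BGR))
    print({k:v for k,v in f.items() if k!="pixels"})
    for o in("hopper","hopper_rim","lid","lid_grip","clamp_hinge","clamp_bar","mug","shaker"):
        print(n,o,[(x["xy"],round(x["confidence"],2)) for x in eyes.place_of(f,o)][:5])
E
```

```text
pics
{'clock': 0.0, 'joints': array([-1.3740904 ,  0.47780032,  0.02235772,  1.55647204, -0.01148311,
        1.10929374, -0.08311457]), 'qvel': array([-8.27747423e-04, -1.20711440e-03, -2.18506645e-04, -1.25555676e-04,
        1.35789607e-03, -6.64979508e-05, -3.14186536e-04]), 'tau': array([-5.84139307e-04, -5.96439278e+01,  1.60784058e+00, -2.81192780e+01,
        1.24993184e-02,  9.48058383e-03,  3.55157184e-07]), 'tcp_pos': array([0.20249216, 0.6436155 , 0.40371694]), 'orientation': array([ 2.53195794e+00,  1.85772541e+00, -2.17744638e-03]), 'contact_force': array([ 0.3181428 ,  0.41930312, -0.43092519]), 'moment': array([ 0.00840406,  0.02364359, -0.0222641 ]), 'grip_width': 0.08530279715959006}
{'fx': 459.83146771224494, 'fy': 459.83146771224494, 'cx': 255.96215082132287, 'cy': 193.6476837850078, 'distortion': array([0.01802326, 0.        , 0.        , 0.        , 0.        ]), 'rvec': array([ 1.29634584,  2.36744575, -0.8010544 ]), 'tvec': array([ 0.1721478 , -0.2829604 ,  1.60386357]), 'shot': 1}
scene hopper [([176.9, 171.4], 0.84)]
scene hopper_rim [([175.1, 152.5], 0.65)]
[... 470 characters left out ...]
624, 'cy': 196.39483697978434, 'distortion': array([-0.15665798,  0.        ,  0.        ,  0.        ,  0.        ]), 'rvec': array([ 2.22543359, -2.16888319,  0.07580878]), 'tvec': array([0.07882088, 0.50486501, 1.35473479]), 'shot': 2}
top hopper [([352.3, 219.4], 0.77), ([352.2, 163.1], 0.47)]
top hopper_rim [([358.3, 215.5], 0.95)]
top lid [([138.5, 256.8], 0.84), ([205.4, 274.2], 0.73), ([223.0, 202.4], 0.65)]
top lid_grip [([206.8, 272.3], 0.7), ([139.8, 255.4], 0.63), ([224.7, 207.6], 0.55)]
top clamp_hinge [([351.1, 185.2], 0.93)]
top clamp_bar [([356.6, 160.3], 0.75)]
top mug [([292.2, 146.8], 0.59), ([352.9, 184.1], 0.57), ([355.5, 215.2], 0.44)]
top shaker [([286.4, 218.8], 0.7)]
```

Run:
```python
import cv2
for n,(x0,y0,x1,y1) in dict(scene=(80,110,440,290),top=(80,110,420,310)).items():
    im=cv2.imread(f"pics/{n}0.png")[y0:y1,x0:x1]
    s=min(800/im.shape[1],600/im.shape[0])
    cv2.imwrite(f"pics/{n}0c.png",cv2.resize(im,None,fx=s,fy=s,interpolation=cv2.INTER_CUBIC))
```

```text
(no output)
```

View pics/scene0c.png

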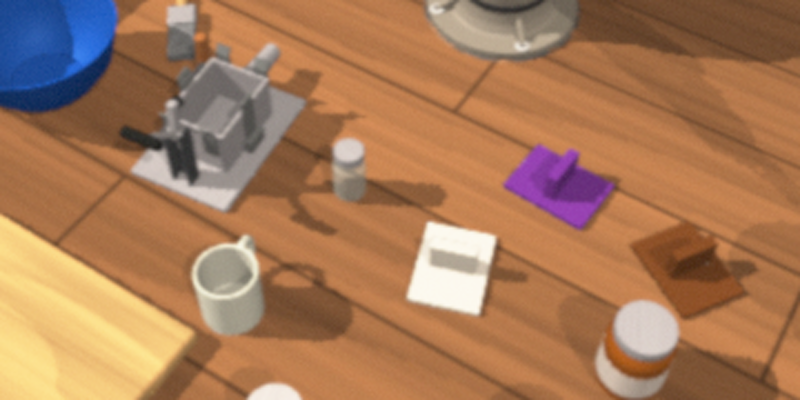

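View pics/top0c.png

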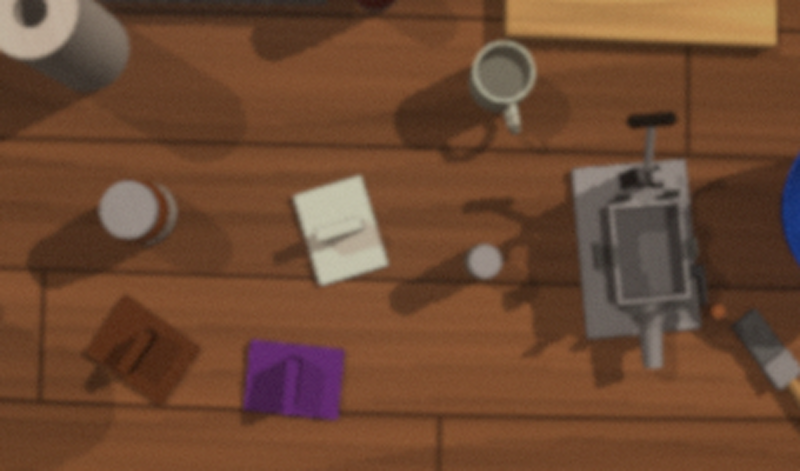

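White plate: top (224,206), scene (284,228). The purple one is at top (206,273) and the brown one at top (139,256). Only the white one fits the description. I'll measure it next.

```bash
cat > h.py <<'E'
import numpy as np, cv2
from scipy.optimize import least_squares
def K(f): return np.array([[f["fx"],0,f["cx"]],[0,f["fy"],f["cy"]],[0,0,1.]])
def proj(f,P):
    return cv2.projectPoints(np.asarray(P,float).reshape(-1,1,3),np.asarray(f["rvec"]),np.asarray(f["tvec"]),K(f),np.asarray(f["distortion"]))[0][:,0]
def onplane(f,uv,z):
    n=cv2.undistortPoints(np.asarray(uv,float).reshape(-1,1,2),K(f),np.asarray(f["distortion"]))[:,0]
    R=cv2.Rodrigues(np.asarray(f["rvec"]))[0]; C=-R.T@np.asarray(f["tvec"])
    d=np.c_[n,np.ones(len(n))]@R
    return C+d*((z-C[2])/d[:,2])[:,None]
def tri(fs,uvs):
    fun=lambda p:np.concatenate([proj(f,p)[0]-u for f,u in zip(fs,uvs)])
    s=least_squares(fun,[0.5,0,0.05]); return s.x,np.abs(s.fun).max()
E
python3 - <<'E'
from h import *; from bench import r,eyes
import pickle
fs={n:eyes.grab_frame(n) for n in("scene","top")}
pickle.dump(fs,open("f0.pkl","wb"))
S,T=fs["scene"],fs["top"]
for n,s,t in [("hopper_rim",(175.1,152.5),(358.3,215.5)),("hinge",(160.3,169.4),(351.1,185.2)),("bar",(143.2,171),(356.6,160.3)),("grip",(284.3,225.4),(224.7,207.6)),("lid",(285.3,231.2),(223,202.4)),("mug",(185.1,252),(292.2,146.8)),("shaker",(234.3,192),(286.4,218.8)),("hopper",(176.9,171.4),(352.3,219.4))]:
    print(n,*[np.round(x,4) for x in tri([S,T],[s,t])])
# lid mask
for n,seed in(("scene",(284,235)),("top",(222,195))):
    f=fs[n]; hsv=cv2.cvtColor(f["pixels"],cv2.COLOR_RGB2HSV)
    m=((hsv[...,1]<70)&(hsv[...,2]>110)).astype(np.uint8)
    k,lab,st,ce=cv2.connectedComponentsWithStats(m)
    l=lab[seed[1],seed[0]]; print(n,l,st[l],ce[l],f["pixels"][seed[1],seed[0]])
    c=max(cv2.findContours((lab==l).astype(np.uint8),cv2.RETR_EXTERNAL,cv2.CHAIN_APPROX_NONE)[0],key=len)[:,0]
    P=onplane(f,c,0.008)[:,:2]
    print(cv2.minAreaRect((P*1000).astype(np.float32)))
for n,(x0,y0,x1,y1) in dict(scene=(130,110,230,210),top=(310,145,390,275)).items():
    im=cv2.cvtColor(fs[n]["pixels"],cv2.COLOR_RGB2BGR)[y0:y1,x0:x1]
    s=6 if n=="scene" else 4.6
    cv2.imwrite(f"pics/{n}hop.png",cv2.resize(im,None,fx=s,fy=s,interpolation=cv2.INTER_CUBIC))
a=[cv2.resize(cv2.cvtColor(fs[n]["pixels"],cv2.COLOR_RGB2BGR)[y-35:y+35,x-40:x+40],None,fx=5,fy=5,interpolation=cv2.INTER_CUBIC) for n,x,y in(("scene",284,228),("top",224,206))]
cv2.imwrite("pics/lidc.png",np.hstack(a))
E
```

```text
hopper_rim [ 0.4513 -0.2047  0.0824] 0.1879
hinge [ 0.5379 -0.1807  0.1041] 1.0648
bar [ 0.6    -0.1808  0.1583] 0.0839
grip [0.4657 0.1822 0.0253] 0.5095
lid [0.4797 0.1907 0.0211] 1.4858
mug [ 0.6618 -0.0195 -0.0249] 0.3084
shaker [ 0.4379 -0.0033  0.0175] 0.1006
hopper [ 0.4434 -0.2139 -0.0182] 1.2599
scene 37 [ 263  210   40   42 1212] [283.08333333 230.55115512] [252 248 238]
((468.6510009765625, 183.29872131347656), (124.11653900146484, 93.00896453857422), 18.99513816833496)
top 12 [ 205  185   40   46 1236] [224.23381877 207.62621359] [195 192 169]
((466.7245788574219, 182.98583984375), (122.63682556152344, 92.76626586914062), 18.248947143554688)
```

View pics/lidc.png

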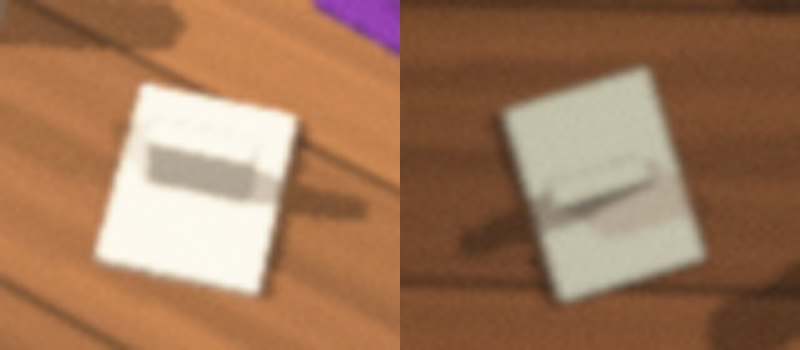

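View pics/scenehop.png

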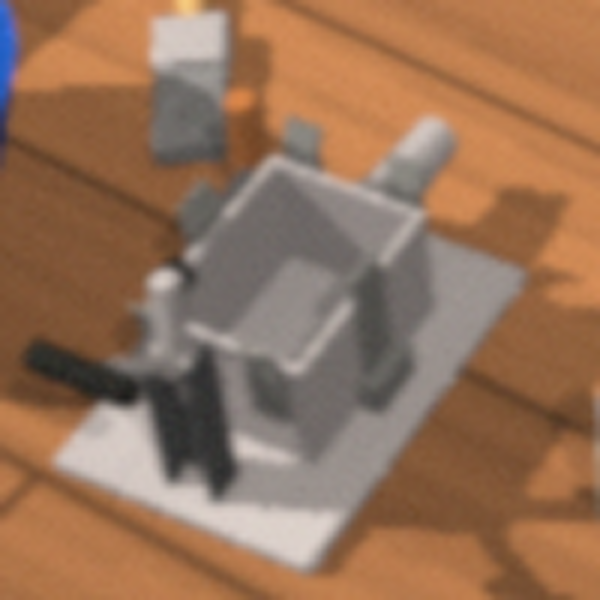

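View pics/tophop.png

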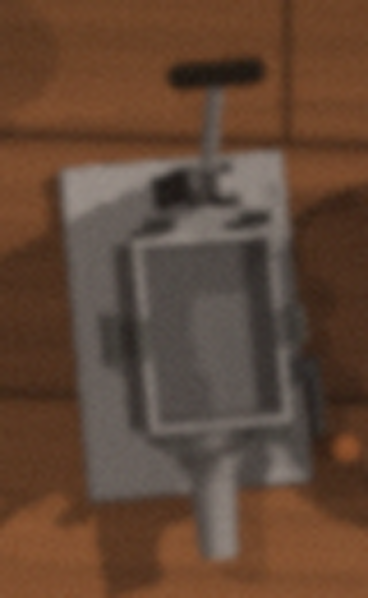

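The crop confirms the white plate with its rib as the lid: rib centre at top (224,206), scene (284,224). Next I'll fit the hopper pose from the rim and base corners.

```bash
cat > hopfit.py <<'E'
from h import *; import pickle
fs=pickle.load(open("f0.pkl","rb")); S,T=fs["scene"],fs["top"]
cv=lambda p,o,s:(np.array(p)+.5)/s-.5+np.array(o)
# rim corner order: (+x,+y),(+x,-y),(-x,-y),(-x,+y)
rimT=cv([(133,240),(270,235),(295,425),(152,436)],(310,145),4.6)
rimS=cv([(295,370),(188,328),(278,157),(423,213)],(130,110),6)
baseT=cv([(62,170),(283,152),(312,481),(92,500)],(310,145),4.6)
baseS=cv([(312,571),(53,465),(526,272)],(130,110),6)
print("rim T",onplane(T,rimT,.08).round(4)[:,:2].tolist()); print("rim S",onplane(S,rimS,.08).round(4)[:,:2].tolist())
print("base T",onplane(T,baseT,.01).round(4)[:,:2].tolist()); print("base S",onplane(S,baseS,.01).round(4)[:,:2].tolist())
def model(p):
    x,y,a,bx,by,L,W=p; R=np.array([[np.cos(a),-np.sin(a)],[np.sin(a),np.cos(a)]])
    q=np.array([(1,1),(1,-1),(-1,-1),(-1,1)])
    rim=np.c_[(q*[L/2,W/2])@R.T+[x,y],np.full(4,.08)]
    base=np.c_[(q*[.11,.075]+[bx,by])@R.T+[x,y],np.full(4,.01)]
    return rim,base
def res(p,d=False,use=("S","T")):
    rim,base=model(p); o=[]
    if "T" in use:o+=[proj(T,rim)-rimT,proj(T,base)-baseT]
    if "S" in use:o+=[proj(S,rim)-rimS,proj(S,base[[0,1,3]])-baseS]
    if d:return o
    return np.r_[np.concatenate(o).ravel(),(p[5]-.12)*500,(p[6]-.09)*500]
for use in(("S","T"),("S",),("T",)):
    s=least_squares(res,[.45,-.2,.1,0,0,.12,.09],kwargs=dict(use=use),loss="soft_l1")
    print(use,s.x.round(4),np.degrees(s.x[2]).round(2)); print(np.abs(np.concatenate(res(s.x,True,use))).max())
E
python3 hopfit.py
```

```text
rim T [[0.504, -0.1472], [0.5094, -0.2344], [0.3908, -0.2521], [0.3823, -0.1613]]
rim S [[0.5015, -0.1511], [0.5086, -0.2112], [0.393, -0.2474], [0.3844, -0.1618]]
base T [[0.5532, -0.113], [0.5694, -0.261], [0.3523, -0.2835], [0.3375, -0.1369]]
base S [[0.5555, -0.1088], [0.5734, -0.2574], [0.3383, -0.1355]]
('S', 'T') [ 4.471e-01 -1.982e-01  1.123e-01  6.700e-03 -4.000e-04  1.202e-01
  8.810e-02] 6.43
7.096121842539532
('S',) [ 0.4483 -0.1967  0.1232  0.0073 -0.0008  0.12    0.087 ] 7.06
6.7048692453371075
('T',) [ 0.4465 -0.1988  0.1078  0.0065 -0.0005  0.1203  0.0898] 6.18
0.8950495292031064
```

>>> jog_arm(series=[[0,0,0,0.9],[0,0,0,0.9],[0,0,0,0.9],[0,0,0,0.9],[0,0,0,0.9],[0,0,0,0.9]], grip=60)

```text
clock: 1.75
tcp_pos: [0.2027, 0.6438, 0.4048]
orientation: [-3.107, -0.459, 0.001]
contact_force: [-0.5, -0.1, -0.3]
grip_width: 0.0602
```

```bash
cat > go.py <<'E'
import sys,numpy as np
from bench import r
from scipy.spatial.transform import Rotation as R
def go(x,y,z,yaw):
    o=r.get_obs(); M=R.from_rotvec(o["orientation"]).as_matrix()
    d=M.T@(np.array([x,y,z])-o["tcp_pos"])/.03
    cy=np.degrees(np.arctan2(M[1,0],M[0,0])); roll=(cy-yaw+90)%180-90
    print("t",round(o["clock"],2),"pos",o["tcp_pos"].round(4),"yaw",cy.round(2),"tilt",np.degrees(np.arccos(-M[2,2])).round(2),"zax",M[:,2].round(4))
    print("tool d units",d.round(3),"roll units",round(roll/10,3),"F",o["contact_force"].round(1),"grip",round(o["grip_width"]*1e3,1),"q",o["joints"].round(2))
if __name__=="__main__": go(*map(float,sys.argv[1:]))
E
python3 go.py .4677 .1831 .30 18.6; python3 -c "from bench import r;print(r.tip_reach)"
```

```text
t 1.75 pos [0.2027 0.6438 0.4048] yaw 16.81 tilt 0.04 zax [-5.e-04  3.e-04 -1.e+00]
tool d units [ 4.016 17.258  3.483] roll units -0.179 F [-0.5 -0.1 -0.3] grip 60.2 q [-1.52  0.48  0.23  1.57 -0.12  1.11 -0.97]
0.1734
```

>>> jog_arm(series=[[0.22,0.96,0.1,0],[0.22,0.96,0.1,0],[0.22,0.96,0.1,0],[0.22,0.96,0.1,0],[0.22,0.96,0.2,0],[0.22,0.96,0.2,0],[0.22,0.96,0.2,0],[0.22,0.96,0.2,0],[0.22,0.96,0.2,0],[0.22,0.96,0.2,0],[0.22,0.96,0.2,0],[0.22,0.96,0.2,0]])

```text
clock: 3.25
tcp_pos: [0.3817, 0.3295, 0.3439]
orientation: [-3.101, -0.465, -0.004]
contact_force: [1.1, 0.2, -0.1]
grip_width: 0.0601
```

```bash
python3 go.py .4677 .1831 .27 18.6
```

```text
t 3.25 pos [0.3817 0.3295 0.3439] yaw 17.06 tilt 0.38 zax [ 0.0013  0.0065 -1.    ]
tool d units [1.301 5.522 2.435] roll units -0.154 F [ 1.1  0.2 -0.1] grip 60.1 q [-1.11  0.28  0.33  2.04 -0.12  0.84 -0.42]
```

>>> jog_arm(series=[[0.22,0.9,0.4,-0.05],[0.22,0.9,0.4,-0.05],[0.22,0.9,0.4,-0.05],[0.22,0.9,0.4,0],[0.22,0.9,0.4,0],[0.2,0.9,0.4,0],[0,0,0,0],[0,0,0,0]])

```text
clock: 4.25
tcp_pos: [0.4733, 0.1828, 0.2706]
orientation: [-3.092, -0.503, -0.01]
contact_force: [0.1, -0.3, -0.2]
grip_width: 0.0601
```

```bash
python3 go.py .4677 .1831 .187 18.6
```

```text
t 4.25 pos [0.4733 0.1828 0.2706] yaw 18.47 tilt 0.63 zax [ 0.005   0.0098 -0.9999]
tool d units [-0.195 -0.047  2.784] roll units -0.013 F [ 0.1 -0.3 -0.2] grip 60.1 q [-0.77  0.4   0.34  2.09 -0.22  0.68  0.04]
```

>>> jog_arm(series=[[-0.1,-0.02,0.6,0],[-0.1,-0.02,0.7,0],[0,0,0.7,0],[0,0,0.5,0],[0,0,0.2,0],[0,0,0,0]])

```text
clock: 5.0
tcp_pos: [0.467, 0.1897, 0.1901]
orientation: [-3.084, -0.516, -0.018]
contact_force: [-0.4, -0.1, -0.2]
grip_width: 0.0601
```

```bash
python3 go.py .4677 .1831 .187 18.6;  python3 - <<'E'
from h import *; from bench import eyes
a=[]
for n,x,y in(("scene",284,215),("top",224,200)):
    f=eyes.grab_frame(n); a.append(cv2.resize(cv2.cvtColor(f["pixels"],cv2.COLOR_RGB2BGR)[y-50:y+50,x-40:x+40],None,fx=5,fy=5,interpolation=cv2.INTER_CUBIC))
cv2.imwrite("pics/pre.png",np.hstack(a))
E
```

```text
t 5.0 pos [0.467  0.1897 0.1901] yaw 18.99 tilt 1.06 zax [ 0.0093  0.0159 -0.9998]
tool d units [-0.049  0.216  0.1  ] roll units 0.039 F [-0.4 -0.1 -0.2] grip 60.1 q [-0.71  0.54  0.26  2.13 -0.3   0.49  0.11]
```

View pics/pre.png

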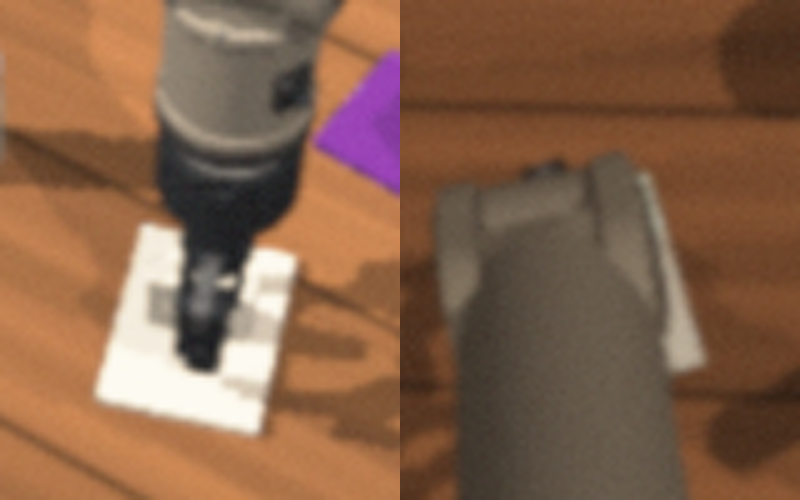

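>>> jog_arm(series=[[-0.03,0.2,0.1,0.04],[0,0,0,0],[0,0,0,0]])

```text
clock: 5.48
tcp_pos: [0.4689, 0.183, 0.1884]
orientation: [-3.086, -0.503, -0.023]
contact_force: [0.6, 0.0, -0.4]
grip_width: 0.0603
```

```bash
python3 go.py .4677 .1831 .187 18.6
```

```text
t 5.47 pos [0.4689 0.183  0.1884] yaw 18.5 tilt 1.2 zax [ 0.012   0.0172 -0.9998]
tool d units [-0.039 -0.014  0.046] roll units -0.01 F [ 0.6  0.  -0.4] grip 60.3 q [-0.7   0.54  0.26  2.13 -0.3   0.49  0.11]
```

>>> jog_arm(series=[[-0.08,0.03,0.04,0],[0,0,0,0],[0,0,0,0],[0,0,0,0],[0,0,0,0],[0,0,0,0]], grip=5, newtons=60)

```text
clock: 6.22
tcp_pos: [0.4667, 0.1813, 0.1879]
orientation: [-3.085, -0.503, -0.021]
contact_force: [-0.4, -0.6, 1.2]
grip_width: 0.0155
```

```bash
python3 go.py .4677 .1831 .187 18.6
```

```text
t 6.22 pos [0.4667 0.1813 0.1879] yaw 18.5 tilt 1.18 zax [ 0.011   0.0175 -0.9998]
tool d units [ 0.049 -0.047  0.03 ] roll units -0.01 F [-0.4 -0.6  1.2] grip 15.5 q [-0.7   0.54  0.26  2.14 -0.31  0.48  0.12]
```

>>> jog_arm(series=[[0,0,-0.4,0],[0,0,-0.6,0],[0,0,-0.7,0],[0,0,-0.7,0],[0,0,-0.7,0],[0,0,-0.7,0],[0,0,-0.7,0],[0,0,-0.5,0],[0,0,0,0]])

```text
clock: 7.35
tcp_pos: [0.4638, 0.178, 0.3459]
orientation: [-3.085, -0.502, -0.021]
contact_force: [0.5, 0.2, -1.5]
grip_width: 0.0156
```

```bash
python3 go.py .4471 -.1983 .34 6.3
cat > snap.py <<'E'
import sys,pickle
from h import *; from bench import eyes
tag=sys.argv[1]
fs={n:eyes.grab_frame(n) for n in("scene","top")}
pickle.dump(fs,open(f"f_{tag}.pkl","wb"))
for n,f in fs.items():
    cv2.imwrite(f"pics/{tag}_{n}.png",cv2.resize(cv2.cvtColor(f["pixels"],cv2.COLOR_RGB2BGR),None,fx=1.5,fy=1.5,interpolation=cv2.INTER_CUBIC))
E
python3 snap.py lift
```

```text
t 7.35 pos [0.4638 0.178  0.3459] yaw 18.46 tilt 1.2 zax [ 0.0107  0.0179 -0.9998]
tool d units [-4.504 11.72  -0.034] roll units 1.216 F [ 0.5  0.2 -1.5] grip 15.6 q [-0.82  0.26  0.39  2.06 -0.15  0.83 -0.02]
```

View pics/lift_scene.png

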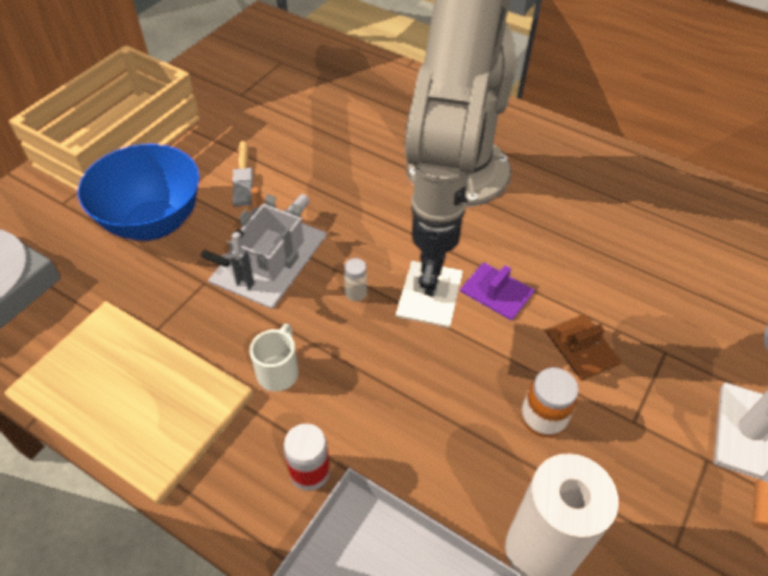

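```bash
cat > lidm.py <<'E'
import sys,pickle
from h import *
tag,z,u,v=sys.argv[1],float(sys.argv[2]),int(sys.argv[3]),int(sys.argv[4]); cam=sys.argv[5] if len(sys.argv)>5 else "scene"
f=pickle.load(open(f"f_{tag}.pkl","rb"))[cam]; hsv=cv2.cvtColor(f["pixels"],cv2.COLOR_RGB2HSV)
m=((hsv[...,1]<70)&(hsv[...,2]>110)).astype(np.uint8)
k,lab,st,ce=cv2.connectedComponentsWithStats(m); l=lab[v,u]; print(l,st[l])
P=onplane(f,np.argwhere(lab==l)[:,::-1],z)[:,:2]
print(cv2.minAreaRect((P*1000).astype(np.float32)))
E
python3 lidm.py lift .166 272 205
```

```text
40 [ 264  174   44   44 1151]
((468.3232421875, 179.5484161376953), (123.37008666992188, 93.31053161621094), 18.305999755859375)
```

>>> jog_arm(series=[[0,0,0,0.6],[0,0,0,0.6],[0,0,0,0]])

```text
clock: 7.82
tcp_pos: [0.4623, 0.1775, 0.3417]
orientation: [-3.124, -0.169, -0.008]
contact_force: [-0.1, -0.0, -2.0]
grip_width: 0.0152
```

```bash
python3 go.py .4451 -.1983 .345 6.3
```

```text
t 7.83 pos [0.4623 0.1775 0.3417] yaw 6.18 tilt 0.8 zax [ 0.0041  0.0133 -0.9999]
tool d units [-1.92  12.389 -0.278] roll units -0.012 F [-0.1 -0.  -2. ] grip 15.2 q [-0.85  0.27  0.43  2.07 -0.17  0.83 -0.22]
```

>>> jog_arm(series=[[-0.07,0.45,-0.04,0],[-0.14,0.9,-0.04,0],[-0.14,0.9,-0.04,0],[-0.14,0.9,-0.04,0],[-0.14,0.9,-0.04,0],[-0.14,0.9,-0.02,0],[-0.14,0.9,-0.02,0],[-0.14,0.9,-0.02,0],[-0.14,0.9,-0.02,0],[-0.14,0.9,-0.02,0]])

```text
clock: 9.07
tcp_pos: [0.448, -0.0971, 0.3459]
orientation: [-3.125, -0.193, -0.001]
contact_force: [0.4, 0.6, -1.6]
grip_width: 0.0154
```

```bash
python3 go.py .4451 -.1983 .345 6.3
```

```text
t 9.07 pos [ 0.448  -0.0971  0.3459] yaw 7.05 tilt 0.61 zax [-3.000e-04  1.060e-02 -9.999e-01]
tool d units [-0.51   3.336 -0.006] roll units 0.075 F [ 0.4  0.6 -1.6] grip 15.4 q [-0.42  0.21  0.58  2.14 -0.17  0.83  0.39]
```

>>> jog_arm(series=[[-0.1,0.8,0,0.02],[-0.1,0.8,0,0.02],[-0.1,0.8,0,0.02],[-0.1,0.6,0,0.02],[-0.1,0.2,0,0],[0,0,0,0],[0,0,0,0]])

```text
clock: 9.95
tcp_pos: [0.439, -0.203, 0.344]
orientation: [-3.126, -0.171, 0.004]
contact_force: [0.5, 0.3, -1.0]
grip_width: 0.0155
```

```bash
python3 go.py .4451 -.1983 .345 6.3; python3 snap.py over
```

```text
t 9.95 pos [ 0.439 -0.203  0.344] yaw 6.27 tilt 0.65 zax [-0.0031  0.0108 -0.9999]
tool d units [ 0.218 -0.132 -0.031] roll units -0.003 F [ 0.5  0.3 -1. ] grip 15.5 q [-0.22  0.27  0.62  2.09 -0.22  0.85  0.65]
```

View pics/over_scene.png

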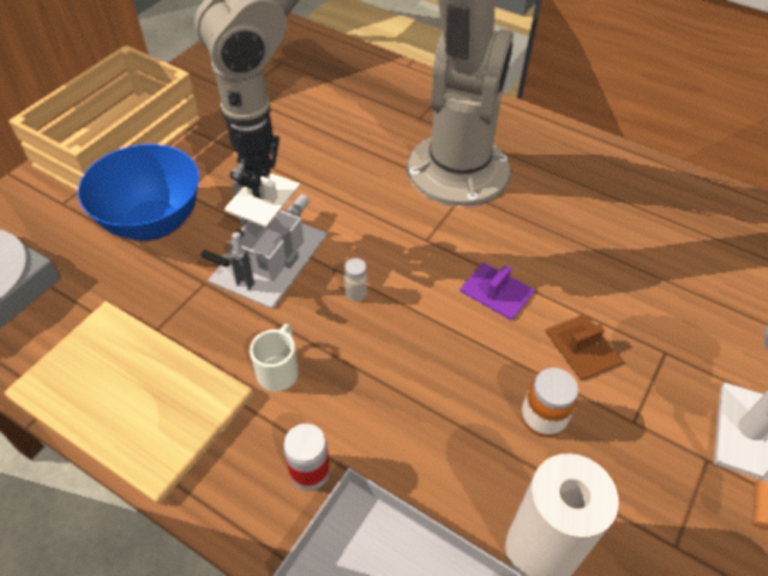

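View pics/over_top.png

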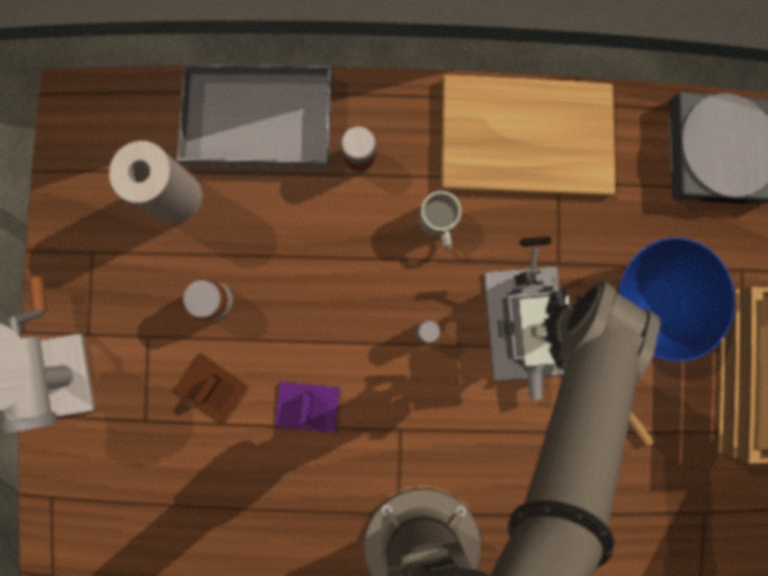

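The lid is held above the hopper: scene (262,199), top (535,330) in the 1.5x views. I'm zooming in on both to measure the offset.

```bash
cat > crop.py <<'E'
import sys,pickle
from h import *
tag=sys.argv[1]; cx,cy,tx,ty=map(int,sys.argv[2:6])
fs=pickle.load(open(f"f_{tag}.pkl","rb")); a=[]
for n,x,y in(("scene",cx,cy),("top",tx,ty)):
    a.append(cv2.resize(cv2.cvtColor(fs[n]["pixels"],cv2.COLOR_RGB2BGR)[y-40:y+40,x-33:x+33],None,fx=6,fy=6,interpolation=cv2.INTER_CUBIC))
cv2.imwrite(f"pics/{tag}_c.png",np.hstack(a)); print("origins",cx-33,cy-40,tx-33,ty-40,"scale 6, top starts col 396")
E
python3 crop.py over 175 145 357 220
```

```text
origins 142 105 324 180 scale 6, top starts col 396
```

View pics/over_c.png

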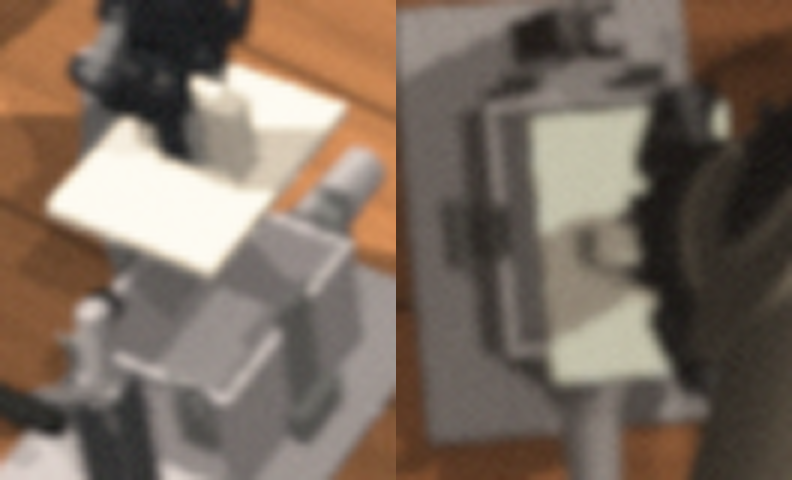

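```bash
cat > edge.py <<'E'
import pickle,sys
from h import *
from scipy.ndimage import map_coordinates,gaussian_filter
def samples(f,A,B,n=25,half=3.0,inset=.06):
    """edge points in image nearest predicted 3D edge A-B; returns 3D param t, normal offset"""
    g=gaussian_filter(cv2.cvtColor(f["pixels"],cv2.COLOR_RGB2GRAY).astype(float),.7)
    t=np.linspace(inset,1-inset,n); P=A+(B-A)*t[:,None]; p=proj(f,P); d=p[-1]-p[0]; d/=np.linalg.norm(d); nv=np.array([-d[1],d[0]])
    s=np.arange(-half,half+.01,.2); q=p[:,None]+s[None,:,None]*nv
    v=map_coordinates(g,[q[...,1],q[...,0]],order=1); gr=np.abs(np.gradient(v,axis=1))
    i=gr.argmax(1); ok=(gr.max(1)>3*0.2*2)&(i>1)&(i<len(s)-2)
    return t[ok],p[ok]+s[i[ok],None]*nv,gr.max(1)[ok]
def fit(edges,p0,iters=6,half=3.0,prior=None):
    """edges: list of (frame, func(p)->(A,B))"""
    p=np.array(p0,float)
    for k in range(iters):
        obs=[(f,e,)+samples(f,*e(p),half=half if k<2 else 1.8) for f,e in edges]
        def res(q):
            o=[]
            for f,e,t,m,w in obs:
                if len(t)<3: continue
                A,B=e(q); P=proj(f,A+(B-A)*t[:,None]); a,b=proj(f,np.array([A,B])); d=(b-a)/np.linalg.norm(b-a)
                o.append((P-m)@np.array([-d[1],d[0]]))
            return np.concatenate(o+([prior(q)] if prior is not None else []))
        s=least_squares(res,p,loss="soft_l1",f_scale=.3); p=s.x
    r=[]
    for f,e,t,m,w in obs:
        A,B=e(p)
        if len(t)<3: r.append((len(t),None)); continue
        P=proj(f,A+(B-A)*t[:,None]); a,b=proj(f,np.array([A,B])); d=(b-a)/np.linalg.norm(b-a); z=(P-m)@np.array([-d[1],d[0]])
        r.append((len(t),round(float(np.median(z)),2),round(float(np.abs(z).mean()),2)))
    return p,r
def rect_edge(L,W,z,side,off=(0,0)):
    q={"+x":((1,-1),(1,1)),"-x":((-1,-1),(-1,1)),"+y":((-1,1),(1,1)),"-y":((-1,-1),(1,-1))}[side]
    def e(p):
        x,y,a=p[:3]; c,s=np.cos(a),np.sin(a)
        o=p[3:5] if len(p)>3 and off is None else (off or (0,0))
        out=[]
        for i,j in q:
            u,v=i*L/2+o[0],j*W/2+o[1]; out.append([x+c*u-s*v,y+s*u+c*v,z])
        return np.array(out)
    return e
E
cat > hopedge.py <<'E'
from edge import *
fs=pickle.load(open("f0.pkl","rb")); S,T=fs["scene"],fs["top"]
for f in(S,T): R=cv2.Rodrigues(np.asarray(f["rvec"]))[0]; print("cam",(-R.T@f["tvec"]).round(3))
def E(f,sides_rim,sides_base): return [(f,rect_edge(.12,.09,.08,s)) for s in sides_rim]+[(f,rect_edge(.22,.15,z,s,None)) for s,z in sides_base]
es=E(S,["+x","+y","-x","-y"],[("+x",0),("+y",0)]); et=E(T,["+x","+y","-x","-y"],[("+x",.01),("+y",0),("-y",.01),("-x",.0)])
p0=[.447,-.198,.11,.0067,0]
for n,e in(("both",es+et),("scene",es),("top",et)):
    p,r=fit(e,p0); print(n,p.round(4),np.degrees(p[2]).round(2)); print("  ",r)
E
python3 hopedge.py
```

```text
cam [1.121 0.487 1.09 ]
cam [0.423 0.106 1.381]
both [ 0.4464 -0.1975  0.11    0.006  -0.0031] 6.3
   [(20, -0.51, 0.75), (20, -0.0, 0.15), (19, -0.01, 0.12), (23, -1.0, 0.97), (25, 1.03, 0.93), (25, -0.6, 0.55), (19, 0.59, 0.74), (25, 0.2, 0.35), (21, -0.01, 0.23), (10, 1.4, 1.26), (19, -0.17, 0.34), (25, 0.0, 0.25), (16, 1.1, 1.06), (17, -0.57, 0.49)]
scene [ 0.4473 -0.1992  0.1139  0.0021 -0.0034] 6.53
   [(19, -0.18, 0.59), (21, 0.53, 0.51), (17, 0.21, 0.15), (21, -0.67, 0.71), (25, -0.0, 0.13), (25, 0.04, 0.19)]
top [ 0.4458 -0.1953  0.1087  0.0075 -0.0042] 6.23
   [(19, 0.64, 0.69), (25, -0.61, 0.58), (21, -0.15, 0.29), (21, 0.79, 0.86), (22, 0.1, 0.36), (25, -0.36, 0.38), (15, 0.59, 0.67), (17, -0.18, 0.28)]
```

```bash
cat > lidedge.py <<'E'
from edge import *
tag=sys.argv[1]; zb=float(sys.argv[2]); p0=[float(v) for v in sys.argv[3:6]]
fs=pickle.load(open(f"f_{tag}.pkl","rb")); S,T=fs["scene"],fs["top"]
R_=lambda z,s:rect_edge(.12,.09,z,s)
es=[(S,R_(zb,"+x")),(S,R_(zb,"+y")),(S,R_(zb+.008,"-x"))]
et=[(T,R_(zb+.008,"+x")),(T,R_(zb,"+y")),(T,R_(zb+.008,"-x"))]
for n,e in(("both",es+et),("scene",es),("top",et)):
    p,r=fit(e,p0); print(n,p.round(4),np.degrees(p[2]).round(2)," ",r)
E
python3 lidedge.py over .156 .4385 -.2015 .109
```

```text
both [ 0.4376 -0.2052  0.1093] 6.26   [(25, 0.18, 0.13), (25, -0.4, 0.49), (19, 0.39, 0.36), (16, -0.22, 0.32), (25, 0.4, 0.39), (17, -0.22, 0.48)]
scene [ 0.437  -0.207   0.1265] 7.25   [(25, 0.0, 0.13), (25, -0.03, 0.16), (19, 0.01, 0.23)]
top [ 0.438  -0.204   0.1009] 5.78   [(16, -0.0, 0.23), (25, 0.01, 0.16), (17, -0.0, 0.3)]
```

```bash
python3 go.py .448 -.195 .302 6.3
```

```text
t 10.05 pos [ 0.4392 -0.2028  0.3441] yaw 6.29 tilt 0.64 zax [-0.003   0.0108 -0.9999]
tool d units [ 0.323 -0.211  1.405] roll units -0.001 F [-0.1  0.2 -2.1] grip 15.3 q [-0.22  0.27  0.62  2.09 -0.22  0.85  0.65]
```

>>> jog_arm(series=[[0.16,-0.1,0.2,0],[0.16,-0.1,0.3,0],[0,0,0.3,0],[0,0,0.3,0],[0,0,0.2,0],[0,0,0,0],[0,0,0,0]])

```text
clock: 10.92
tcp_pos: [0.4489, -0.1935, 0.3016]
orientation: [-3.125, -0.176, 0.006]
contact_force: [0.8, -0.3, -1.4]
grip_width: 0.0157
```

```bash
python3 go.py .448 -.195 .302 6.3; python3 snap.py over2; python3 lidedge.py over2 .114 .4465 -.1975 .109; python3 crop.py over2 175 150 357 220
```

```text
t 10.93 pos [ 0.4489 -0.1935  0.3016] yaw 6.44 tilt 0.69 zax [-0.0046  0.0111 -0.9999]
tool d units [-0.035  0.046 -0.014] roll units 0.014 F [ 0.8 -0.3 -1.4] grip 15.7 q [-0.2   0.35  0.58  2.12 -0.29  0.76  0.69]
both [ 0.4469 -0.1945  0.1   ] 5.73   [(21, 0.38, 0.38), (25, -0.44, 0.49), (20, 0.0, 0.26), (18, -0.5, 0.71), (25, 0.35, 0.41), (15, -0.02, 0.27)]
scene [ 0.4466 -0.1964  0.1174] 6.73   [(21, 0.2, 0.3), (25, -0.0, 0.18), (19, -0.2, 0.3)]
top [ 0.4477 -0.1935  0.1005] 5.76   [(17, -0.24, 0.47), (25, 0.0, 0.25), (15, 0.32, 0.33)]
origins 142 110 324 180 scale 6, top starts col 396
```

View pics/over2_c.png

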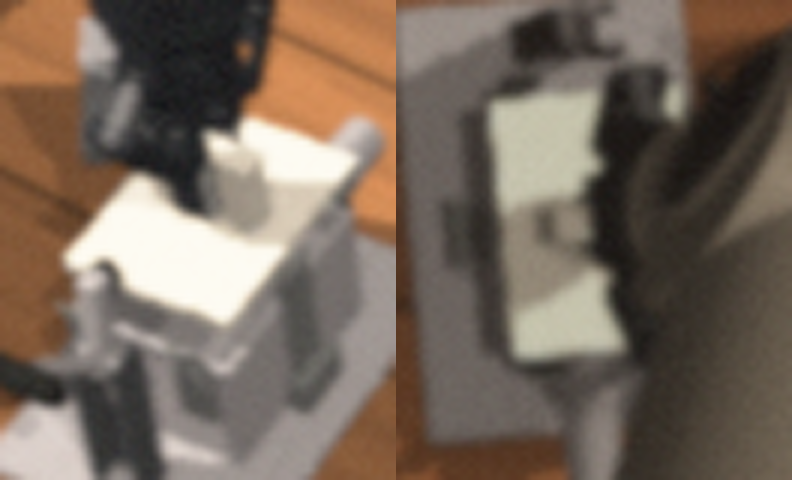

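```bash
python3 go.py .4484 -.196 .291 6.3
```

```text
t 11.03 pos [ 0.449  -0.1934  0.3017] yaw 6.45 tilt 0.68 zax [-0.0042  0.0111 -0.9999]
tool d units [-0.027  0.088  0.356] roll units 0.015 F [-0.3 -0.6 -1.1] grip 14.6 q [-0.2   0.35  0.58  2.12 -0.29  0.76  0.69]
```

>>> jog_arm(series=[[-0.03,0.1,0.1,0.01],[0,0,0.15,0],[0,0,0.1,0],[0,0,0,0]])

```text
clock: 11.52
tcp_pos: [0.4484, -0.1967, 0.2908]
orientation: [-3.126, -0.173, 0.004]
contact_force: [-0.7, 0.5, -1.0]
grip_width: 0.0157
```

```bash
python3 go.py .4484 -.196 .268 6.3
```

```text
t 11.53 pos [ 0.4484 -0.1967  0.2908] yaw 6.33 tilt 0.66 zax [-0.0033  0.0111 -0.9999]
tool d units [ 0.006 -0.015  0.761] roll units 0.003 F [-0.7  0.5 -1. ] grip 15.7 q [-0.18  0.37  0.57  2.12 -0.31  0.73  0.71]
```

>>> jog_arm(series=[[0,0,0.1,0],[0,0,0.1,0],[0,0,0.1,0]])

```text
clock: 11.9
tcp_pos: [0.4488, -0.198, 0.2838]
orientation: [-3.125, -0.172, 0.001]
contact_force: [-5.7, -1.0, 17.5]
grip_width: 0.0152
```

```bash
python3 go.py .4484 -.196 .268 6.3; python3 snap.py d1;  python3 crop.py d1 175 150 357 220
```

```text
t 11.9 pos [ 0.4488 -0.198   0.2838] yaw 6.3 tilt 0.66 zax [-0.0013  0.0114 -0.9999]
tool d units [-0.006 -0.063  0.528] roll units -0.0 F [-5.7 -1.  17.5] grip 15.2 q [-0.17  0.39  0.56  2.12 -0.32  0.72  0.72]
origins 142 110 324 180 scale 6, top starts col 396
```

View pics/d1_c.png

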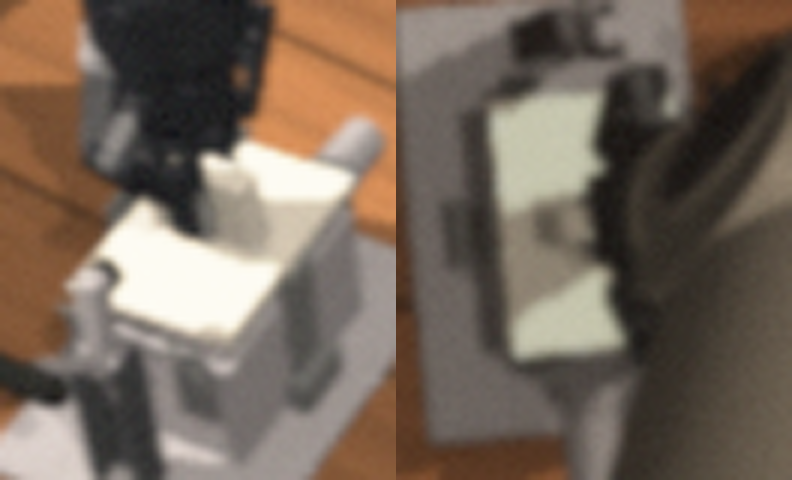

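>>> jog_arm(series=[[-0.08,0,-0.05,0],[-0.02,0,0,0],[0,0,0,0]])

```text
clock: 12.38
tcp_pos: [0.4458, -0.1988, 0.2854]
orientation: [-3.126, -0.171, -0.001]
contact_force: [0.8, -0.8, -1.2]
grip_width: 0.0156
```

```bash
python3 go.py .4468 -.196 .268 6.3
```

```text
t 12.38 pos [ 0.4458 -0.1988  0.2854] yaw 6.27 tilt 0.61 zax [-2.000e-04  1.070e-02 -9.999e-01]
tool d units [ 0.042 -0.082  0.582] roll units -0.003 F [ 0.8 -0.8 -1.2] grip 15.6 q [-0.17  0.38  0.56  2.13 -0.32  0.72  0.72]
```

>>> jog_arm(series=[[0.01,-0.08,0,0],[0.01,0,0.08,0],[0,0,0.1,0],[0,0,0.05,0]])

```text
clock: 12.88
tcp_pos: [0.4465, -0.1977, 0.2807]
orientation: [-3.126, -0.171, -0.003]
contact_force: [-3.9, -3.3, 11.5]
grip_width: 0.0155
```

```bash
python3 go.py .4468 -.196 .268 6.3; python3 snap.py d2;  python3 crop.py d2 175 150 357 220
```

```text
t 12.88 pos [ 0.4465 -0.1977  0.2807] yaw 6.24 tilt 0.63 zax [ 0.0011  0.011  -0.9999]
tool d units [ 0.014 -0.049  0.425] roll units -0.006 F [-3.9 -3.3 11.5] grip 15.5 q [-0.16  0.39  0.56  2.13 -0.33  0.71  0.72]
origins 142 110 324 180 scale 6, top starts col 396
```

View pics/d2_c.png

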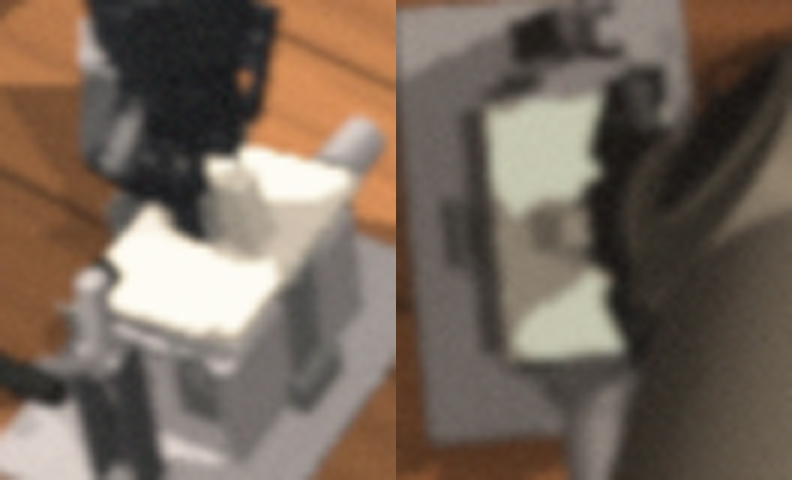

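>>> jog_arm(series=[[-0.07,0.04,0,0],[0,0,0.1,0],[0,0,0.1,0],[0,0,0.1,0]])

```text
clock: 13.48
tcp_pos: [0.4459, -0.201, 0.2753]
orientation: [-3.126, -0.168, -0.011]
contact_force: [-8.7, 0.6, 38.6]
grip_width: 0.0154
```

```bash
python3 go.py .4448 -.197 .268 6.3
```

```text
t 13.47 pos [ 0.4459 -0.201   0.2753] yaw 6.16 tilt 0.76 zax [ 0.0061  0.0117 -0.9999]
tool d units [-0.025 -0.134  0.246] roll units -0.014 F [-8.7  0.6 38.6] grip 15.4 q [-0.15  0.4   0.55  2.13 -0.34  0.69  0.74]
```

```bash
python3 snap.py d3;  python3 crop.py d3 175 150 357 220; python3 lidedge.py d3 .087 .4465 -.1985 .109
```

```text
origins 142 110 324 180 scale 6, top starts col 396
both [ 0.4451 -0.1972  0.0894] 5.12   [(15, 0.84, 0.77), (5, -1.07, 1.16), (15, 0.04, 0.76), (12, -0.34, 0.52), (25, 0.1, 0.29), (17, -0.14, 0.2)]
scene [ 0.4412 -0.2043  0.0774] 4.44   [(22, 0.0, 0.62), (25, -0.04, 0.33), (15, 0.0, 0.7)]
top [ 0.4458 -0.1971  0.0935] 5.36   [(15, -0.41, 0.64), (25, 0.02, 0.29), (17, 0.18, 0.16)]
```

View pics/d3_c.png

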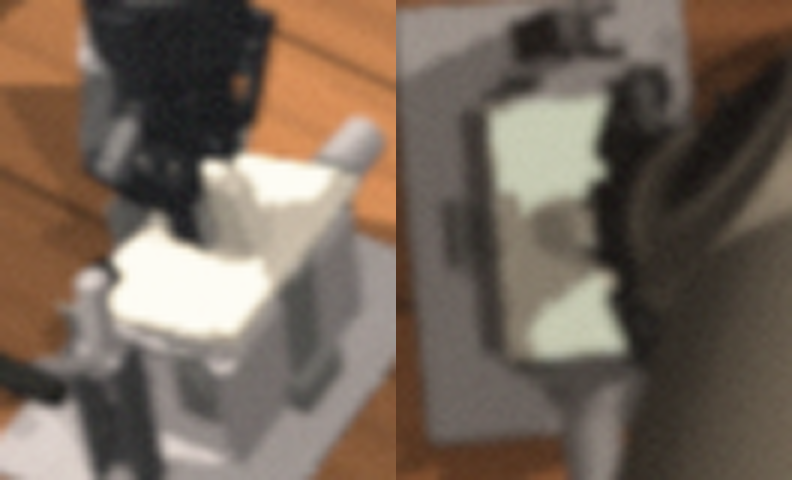

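Run:
```python
from bench import r
import numpy as np
o=r.get_obs(); print(o["contact_force"].round(1),o["moment"].round(2),o["tcp_pos"].round(4),o["clock"])
```

```text
[-4.5 -0.7 20.2] [0.24 1.54 0.21] [ 0.4459 -0.2011  0.2754] 13.575
```

>>> jog_arm(series=[[0,-0.03,0.1,0],[0,0,0.12,0],[0,0,0.12,0]])

```text
clock: 13.95
tcp_pos: [0.446, -0.2029, 0.2748]
orientation: [-3.117, -0.166, -0.014]
contact_force: [-16.7, 7.3, 58.7]
grip_width: 0.0154
```

```bash
python3 go.py .4448 -.197 .268 6.3;python3 - <<'E'
from bench import r
o=r.get_obs(); print(o["contact_force"].round(1),o["moment"].round(2))
E
```

```text
t 13.95 pos [ 0.446  -0.2029  0.2748] yaw 6.1 tilt 1.26 zax [ 0.0076  0.0206 -0.9998]
tool d units [-0.021 -0.196  0.231] roll units -0.02 F [-16.7   7.3  58.7] grip 15.4 q [-0.14  0.4   0.54  2.13 -0.35  0.7   0.75]
[-16.7   7.3  58.7] [1.58 4.43 0.3 ]
```

>>> jog_arm(series=[[0,-0.05,-0.1,0],[0,0,0,0]])

```text
clock: 14.2
tcp_pos: [0.446, -0.2018, 0.2789]
orientation: [-3.117, -0.166, -0.017]
contact_force: [-0.5, 0.8, 2.6]
grip_width: 0.0154
```

```bash
python3 go.py .4448 -.197 .268 6.3; python3 snap.py d4
cat > ov.py <<'E'
import sys,pickle
from h import *
from edge import rect_edge
tag=sys.argv[1]; fs=pickle.load(open(f"f_{tag}.pkl","rb")); 
P=dict(scene=[.4473,-.1985,.11],top=[.446,-.197,.11]); a=[]
k=8
for n,x,y in(("scene",175,150),("top",357,220)):
    f=fs[n]; o=np.array([x-25,y-33]); im=cv2.resize(cv2.cvtColor(f["pixels"],cv2.COLOR_RGB2BGR)[y-33:y+33,x-25:x+25],None,fx=k,fy=k,interpolation=cv2.INTER_CUBIC)
    for L,W,z,c in((.12,.09,.088,(0,0,255)),(.12,.09,.096,(255,0,0))):
        for s in("+x","-x","+y","-y"):
            q=(proj(f,rect_edge(L,W,z,s)(P[n]))-o+.5)*k-.5
            cv2.line(im,*[tuple(int(round(v)) for v in w) for w in q],c,1)
    a.append(im)
cv2.imwrite(f"pics/{tag}_ov.png",np.hstack(a))
E
python3 ov.py d4
```

```text
t 14.2 pos [ 0.446  -0.2018  0.2789] yaw 6.07 tilt 1.31 zax [ 0.0097  0.0208 -0.9997]
tool d units [-0.026 -0.156  0.365] roll units -0.023 F [-0.5  0.8  2.6] grip 15.4 q [-0.14  0.39  0.55  2.13 -0.35  0.7   0.75]
```

View pics/d4_ov.png

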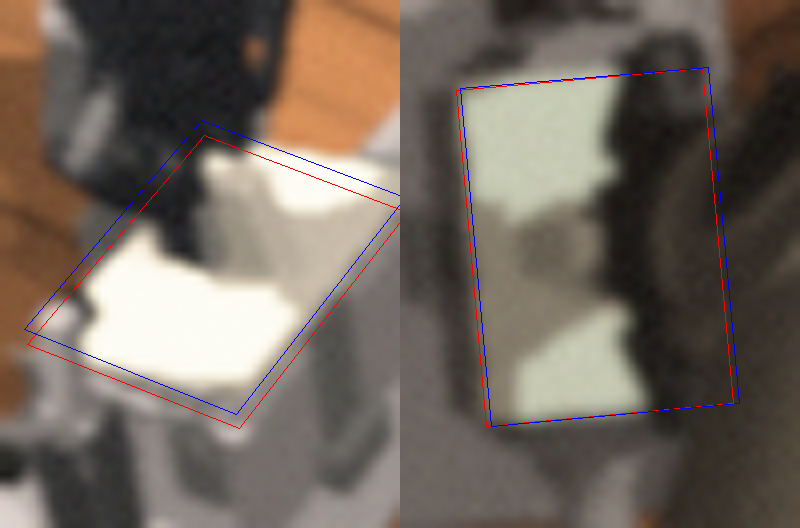

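Run:
```python
import pickle,cv2,numpy as np
fs=pickle.load(open("f_d4.pkl","rb")); k=11
im=cv2.cvtColor(fs["scene"]["pixels"],cv2.COLOR_RGB2BGR)[130:180,140:212].astype(float)
im=np.clip((im/255)**.7*255,0,255).astype(np.uint8)
cv2.imwrite("pics/d4_z.png",cv2.resize(im,None,fx=k,fy=k,interpolation=cv2.INTER_CUBIC))
```

```text
(no output)
```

View pics/d4_z.png

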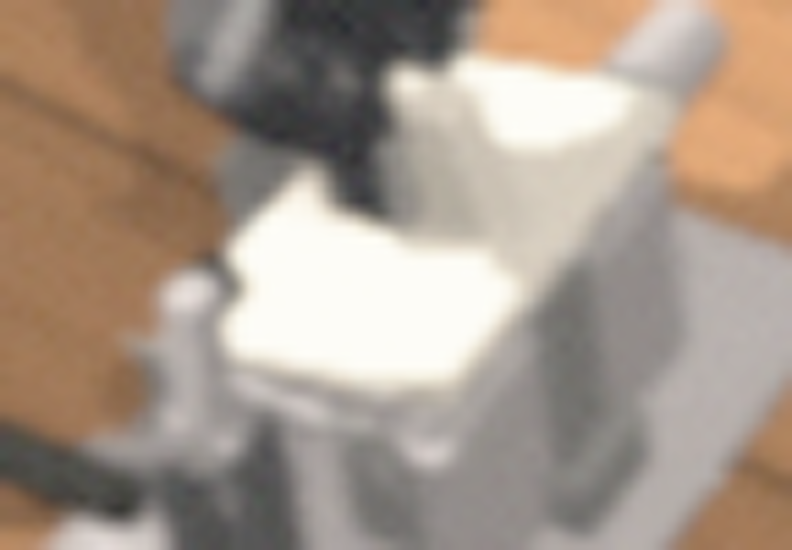

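>>> jog_arm(series=[[0,-0.05,-0.4,0],[0,-0.05,-0.4,0],[0,0,-0.3,0],[0,0,0,0],[0,0,0,0]])

```text
clock: 14.92
tcp_pos: [0.445, -0.1983, 0.3127]
orientation: [-3.116, -0.168, -0.012]
contact_force: [-0.2, 0.1, -1.5]
grip_width: 0.0154
```

```bash
python3 go.py .4484 -.195 .302 6.3; python3 snap.py e1; python3 crop.py e1 175 145 357 220
python3 - <<'E'
import pickle
from h import *
f0=pickle.load(open("f0.pkl","rb")); T=f0["top"]
c=lambda p:(np.array(p)+.5)/4.6-.5+np.array([310,145])
a=.11; R=np.array([[np.cos(a),np.sin(a)],[-np.sin(a),np.cos(a)]])
for p in((155,220),(248,217),(108,340),(293,325)):
    for z in(.09,.1): print(p,z,(R@(onplane(T,[c(p)],z)[0,:2]-[.4462,-.1975])).round(4))
im=cv2.cvtColor(T["pixels"],cv2.COLOR_RGB2BGR)[175:250,330:390]
cv2.imwrite("pics/hopz.png",cv2.resize(np.clip((im/255.)**.6*255,0,255).astype(np.uint8),None,fx=8,fy=8,interpolation=cv2.INTER_CUBIC))
E
```

```text
t 14.93 pos [ 0.445  -0.1983  0.3127] yaw 6.15 tilt 1.29 zax [ 0.0065  0.0215 -0.9997]
tool d units [ 0.12  -0.088  0.361] roll units -0.015 F [-0.2  0.1 -1.5] grip 15.4 q [-0.19  0.33  0.59  2.11 -0.29  0.78  0.69]
origins 142 105 324 180 scale 6, top starts col 396
(155, 220) 0.09 [0.0737 0.0307]
(155, 220) 0.1 [0.0733 0.0328]
(248, 217) 0.09 [ 0.0707 -0.0281]
(248, 217) 0.1 [ 0.0703 -0.0255]
(108, 340) 0.09 [0.0023 0.067 ]
(108, 340) 0.1 [0.0024 0.0688]
(293, 325) 0.09 [ 0.0014 -0.05  ]
(293, 325) 0.1 [ 0.0015 -0.0473]
```

View pics/e1_c.png

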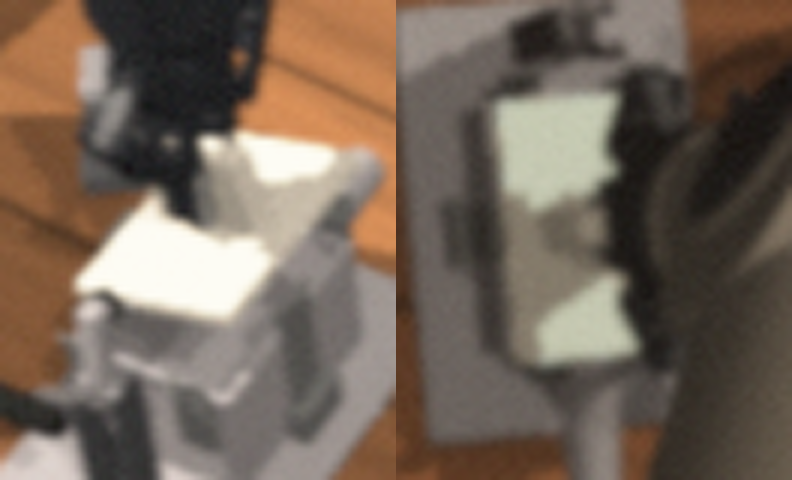

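View pics/hopz.png

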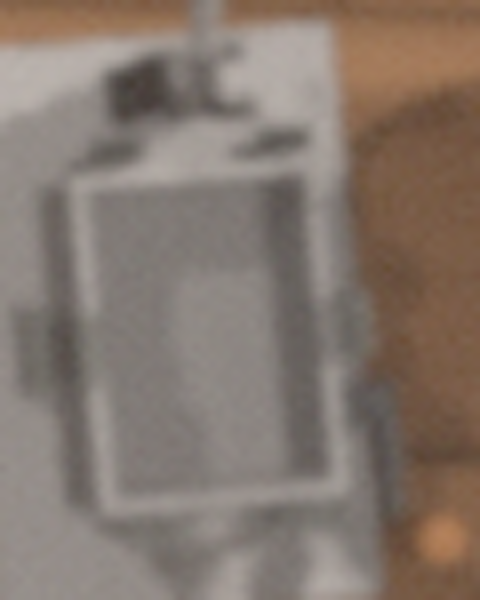

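```bash
python3 - <<'E'
import pickle
from h import *
f0=pickle.load(open("f0.pkl","rb")); T=f0["top"]
c=lambda p:(np.array(p)+.5)/8-.5+np.array([330,175])
P=onplane(T,[c(p) for p in((67,187),(307,167),(347,488),(105,513))],.08)[:,:2]
print(P.round(4),P.mean(0).round(4)); d=np.diff(np.r_[P,P[:1]],axis=0); print(np.hypot(*d.T).round(4),np.degrees(np.arctan2(d[:,1],d[:,0])).round(1))
E
python3 lidedge.py e1 .124 .4465 -.196 .109
python3 - <<'E'
import pickle,cv2,numpy as np
fs=pickle.load(open("f_e1.pkl","rb")); k=11
for n,(x,y) in dict(scene=(140,122),top=(325,185)).items():
    im=cv2.cvtColor(fs[n]["pixels"],cv2.COLOR_RGB2BGR)[y:y+54,x:x+72]
    cv2.imwrite(f"pics/e1_{n}z.png",cv2.resize(np.clip((im/255.)**.7*255,0,255).astype(np.uint8),None,fx=k,fy=k,interpolation=cv2.INTER_CUBIC))
E
```

```text
[[ 0.5006 -0.1456]
 [ 0.5101 -0.2333]
 [ 0.3949 -0.2496]
 [ 0.3843 -0.1614]] [ 0.4475 -0.1975]
[0.0882 0.1164 0.0889 0.1174] [ -83.8 -171.9   96.8    7.7]
both [ 0.4464 -0.1963  0.1461] 8.37   [(13, 0.79, 0.76), (16, -0.43, 0.56), (15, -0.01, 0.68), (17, -0.62, 0.75), (13, 1.01, 0.9), (15, -0.01, 0.35)]
scene [ 0.4424 -0.2001  0.1004] 5.75   [(21, -0.13, 0.6), (23, 0.12, 0.42), (17, 0.18, 0.85)]
top [ 0.4459 -0.1924  0.0787] 4.51   [(17, -0.4, 0.42), (25, 0.01, 0.3), (17, 0.4, 0.57)]
```

View pics/e1_scenez.png

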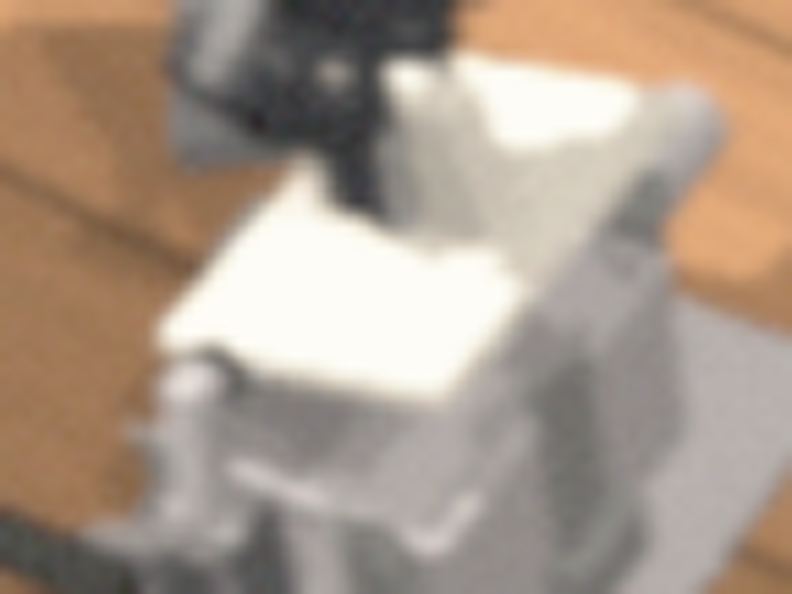

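View pics/e1_topz.png

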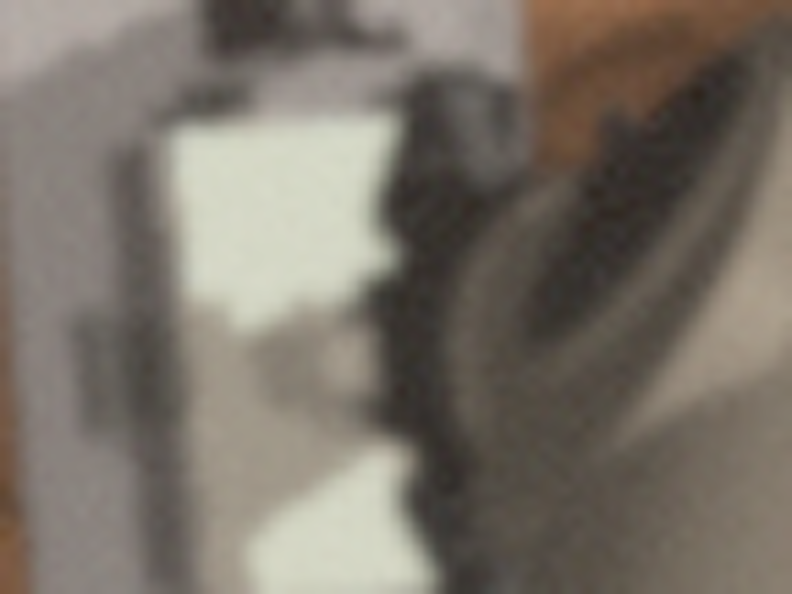

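```bash
cat > tiltfit.py <<'E'
from edge import *
from scipy.spatial.transform import Rotation as Ro
def run(tag,tcp,zax,yaw0,cams=("scene","top"),verbose=True):
    fs=pickle.load(open(f"f_{tag}.pkl","rb"))
    G=np.array(tcp)+.155*np.array(zax)
    def pts(p,loc):
        dx,dy,yaw,roll,ty=p[:5]
        R=Ro.from_euler("ZXY",[yaw,roll,ty])
        return G+[dx,dy,-.001]+R.apply(np.array(loc)-[0,0,.032])
    def ed(side,zl):
        q={"+x":((1,-1),(1,1)),"-x":((-1,-1),(-1,1)),"+y":((-1,1),(1,1))}[side]
        return lambda p:pts(p,[[i*.06,j*.045,zl] for i,j in q])
    out=None
    for cam in cams+("both",):
        S=[(fs["scene"],ed("+x",0)),(fs["scene"],ed("+y",0)),(fs["scene"],ed("-x",.008))]
        T=[(fs["top"],ed("+x",.008)),(fs["top"],ed("+y",0)),(fs["top"],ed("-x",.008))]
        es={"scene":S,"top":T,"both":S+T}[cam]
        best=None
        for r0 in(0,.1,.2):
            p,rr=fit(es,[0,0,yaw0,r0,0],iters=8,prior=lambda q:np.array([(q[2]-yaw0)*100,q[4]*100,q[3]*3]))
            sc=np.mean([x[2] for x in rr if x[1] is not None])
            if best is None or sc<best[0]: best=(sc,p,rr)
        sc,p,rr=best
        print(cam,"d(mm)",(p[:2]*1e3).round(1),"yaw",np.degrees(p[2]).round(2),"rollx,rolly",np.degrees(p[3:5]).round(1),"center",pts(p,[[0,0,0]])[0].round(4),[x[1:] for x in rr])
if __name__=="__main__":
    from bench import r
    run("over",[.439,-.203,.344],[-.0031,.0108,-.9999],.109)
    run("over2",[.4489,-.1935,.3016],[-.0046,.0111,-.9999],.11)
    run("e1",[.445,-.1983,.3127],[.0065,.0215,-.9997],.107)
E
python3 tiltfit.py
```

```text
scene d(mm) [-1.6 -5.8] yaw 6.49 rollx,rolly [0.7 0.2] center [ 0.4368 -0.2067  0.156 ] [(-0.0, 0.13), (-0.0, 0.2), (0.01, 0.2)]
top d(mm) [-0.6 -1.6] yaw 6.13 rollx,rolly [-2.5 -0. ] center [ 0.4381 -0.2044  0.156 ] [(-0.03, 0.2), (0.01, 0.16), (-0.03, 0.29)]
both d(mm) [-0.6 -5. ] yaw 6.06 rollx,rolly [4.2 0.1] center [ 0.4376 -0.204   0.1561] [(0.2, 0.36), (-0.39, 0.37), (0.2, 0.21), (-0.18, 0.25), (0.2, 0.31), (-0.19, 0.35)]
scene d(mm) [-1.6 -4.9] yaw 6.42 rollx,rolly [ 2.4 -0.4] center [ 0.4466 -0.1953  0.1136] [(0.08, 0.3), (-0.02, 0.19), (-0.12, 0.29)]
top d(mm) [-0.  -4.9] yaw 6.13 rollx,rolly [ 9.7 -0. ] center [ 0.4476 -0.1913  0.1141] [(-0.21, 0.47), (-0.0, 0.24), (0.21, 0.28)]
both d(mm) [-0.5 -4.3] yaw 6.06 rollx,rolly [ 6.  -0.1] center [ 0.4474 -0.1927  0.1138] [(0.2, 0.47), (-0.01, 0.19), (0.0, 0.32), (-0.4, 0.62), (0.02, 0.29), (0.2, 0.28)]
scene d(mm) [-2.8 -3.5] yaw 5.15 rollx,rolly [13.3 -1.3] center [ 0.4432 -0.1911  0.1256] [(-0.02, 0.34), (-0.04, 0.26), (-0.0, 0.2)]
top d(mm) [ 0.4 -1.2] yaw 5.42 rollx,rolly [34.9 -0.2] center [ 0.4448 -0.1779  0.1305] [(-0.16, 0.38), (0.04, 0.31), (0.13, 0.35)]
both d(mm) [-1.  -2.5] yaw 4.35 rollx,rolly [18.7 -0.3] center [ 0.4444 -0.1872  0.1264] [(0.29, 0.37), (0.01, 0.31), (0.21, 0.42), (-0.42, 0.56), (0.04, 0.29), (-0.41, 0.48)]
```

Run:
```python
import pickle
from h import *
from scipy.ndimage import map_coordinates
fs=pickle.load(open("f0.pkl","rb"))
a=.110; R=np.array([[np.cos(a),-np.sin(a)],[np.sin(a),np.cos(a)]]); C=np.array([.4465,-.1975])
s=np.arange(-66,66.1,2)
for n in("scene","top"):
    f=fs[n]; g=cv2.cvtColor(f["pixels"],cv2.COLOR_RGB2GRAY).astype(float)
    def prof(U,V):
        P=np.stack([U,V],-1).reshape(-1,2)/1000@R.T+C; p=proj(f,np.c_[P,np.full(len(P),.08)])
        return map_coordinates(g,[p[:,1],p[:,0]],order=1).reshape(U.shape)
    for nm,rng in(("y | x in -50..-15",np.arange(-50,-14,2)),("y | x 15..45",np.arange(15,46,2))):
        X,Y=np.meshgrid(rng,s[np.abs(s)<=56]); pr=prof(X,Y).mean(1); print(n,nm); print(" ".join(f"{int(y)}:{v:.0f}" for y,v in zip(s[np.abs(s)<=56],pr)))
    rng=np.arange(-30,31,2) if n=="top" else np.arange(0,36,2)
    Y,X=np.meshgrid(rng,s); pr=prof(X,Y).mean(1); print(n,"x"); print(" ".join(f"{int(y)}:{v:.0f}" for y,v in zip(s,pr)))
```

```text
scene y | x in -50..-15
-56:94 -54:94 -52:99 -50:112 -48:132 -46:149 -44:152 -42:142 -40:128 -38:117 -36:112 -34:110 -32:110 -30:110 -28:110 -26:111 -24:111 -22:111 -20:111 -18:112 -16:113 -14:114 -12:114 -10:115 -8:115 -6:117 -4:118 -2:118 0:120 2:120 4:121 6:122 8:123 10:125 12:125 14:125 16:126 18:127 20:128 22:129 24:129 26:130 28:131 30:133 32:134 34:137 36:142 38:151 40:157 42:154 44:141 46:126 48:114 50:110 52:110 54:113 56:115
scene y | x 15..45
-56:104 -54:113 -52:123 -50:133 -48:140 -46:141 -44:134 -42:121 -40:108 -38:99 -36:96 -34:99 -32:102 -30:105 -28:107 -26:108 -24:108 -22:108 -20:107 -18:107 -16:107 -14:107 -12:107 -10:107 -8:107 -6:108 -4:112 -2:120 0:128 2:135 4:139 6:140 8:141 10:141 12:141 14:141 16:141 18:142 20:143 22:142 24:142 26:140 28:137 30:134 32:132 34:132 36:140 38:153 40:163 42:160 44:145 46:126 48:112 50:105 52:100 54:96 56:94
scene x
-66:125 -64:126 -62:133 -60:147 -58:161 -56:167 -54:163 -52:153 -50:145 -48:140 -46:138 -44:137 -42:137 -40:136 -38:136 -36:134 -34:133 -32:130 -30:126 -28:123 -26:120 -24:116 -22:112 -20:110 -18:108 -16:107 -14:106 -12:1
[... 774 characters left out ...]
28:54 -26:60 -24:67 -22:73 -20:77 -18:80 -16:80 -14:80 -12:80 -10:81 -8:81 -6:81 -4:81 -2:81 0:82 2:82 4:81 6:81 8:80 10:80 12:78 14:77 16:76 18:76 20:76 22:76 24:76 26:77 28:77 30:77 32:77 34:79 36:84 38:94 40:104 42:106 44:94 46:77 48:62 50:56 52:55 54:59 56:68
top x
-66:74 -64:74 -62:78 -60:87 -58:98 -56:102 -54:96 -52:85 -50:79 -48:77 -46:79 -44:80 -42:80 -40:80 -38:80 -36:80 -34:80 -32:80 -30:80 -28:81 -26:81 -24:81 -22:82 -20:82 -18:83 -16:82 -14:82 -12:82 -10:82 -8:82 -6:82 -4:83 -2:83 0:83 2:83 4:83 6:83 8:83 10:83 12:83 14:83 16:83 18:83 20:82 22:81 24:79 26:76 28:75 30:73 32:73 34:73 36:73 38:72 40:72 42:72 44:72 46:72 48:72 50:72 52:72 54:74 56:84 58:100 60:113 62:116 64:108 66:99
```

>>> jog_arm(series=[[0,0,-0.5,0],[0,-0.5,-0.3,0],[0,-0.9,0,0],[0,-1,0,0],[0,-1,0,0],[0,-1,0,0],[0,-1,0,0],[0,-1,0,0],[0,-1,0,0],[0,-1,0,0],[0,-0.9,0,0],[0,-0.5,0,0]])

```text
clock: 16.52
tcp_pos: [0.415, 0.0986, 0.3522]
orientation: [-3.117, -0.154, -0.024]
contact_force: [-0.2, -0.6, -1.7]
grip_width: 0.0152
```

```bash
python3 go.py .470 .13 .21 6.3
```

```text
t 16.52 pos [0.415  0.0986 0.3522] yaw 5.63 tilt 1.48 zax [ 0.0146  0.0212 -0.9997]
tool d units [ 1.848 -0.767  4.788] roll units -0.067 F [-0.2 -0.6 -1.7] grip 15.2 q [-0.78  0.13  0.45  2.2  -0.1   0.81 -0.18]
```

>>> jog_arm(series=[[0.45,-0.2,0.4,0],[0.45,-0.2,0.8,0],[0.45,-0.2,0.9,0],[0.4,-0.2,0.9,0],[0,0,0.9,0],[0,0,0.6,0],[0,0,0.3,0],[0,0,0,0]])

```text
clock: 17.52
tcp_pos: [0.4725, 0.1346, 0.2121]
orientation: [-3.113, -0.158, -0.038]
contact_force: [-0.1, 0.6, -1.0]
grip_width: 0.0158
```

```bash
python3 go.py .470 .13 .188 6.3
```

```text
t 17.52 pos [0.4725 0.1346 0.2121] yaw 5.78 tilt 1.96 zax [ 0.0232  0.0253 -0.9994]
tool d units [-0.12   0.162  0.798] roll units -0.052 F [-0.1  0.6 -1. ] grip 15.8 q [-0.66  0.48  0.32  2.16 -0.34  0.51  0.02]
```

>>> jog_arm(series=[[0,0,0.25,0],[0,0,0.2,0],[0,0,0.2,0],[0,0,0.15,0],[0,0,0.1,0],[0,0,0,0]])

```text
clock: 18.27
tcp_pos: [0.4755, 0.1388, 0.1903]
orientation: [-3.104, -0.157, -0.044]
contact_force: [-2.2, -2.8, 3.2]
grip_width: 0.0156
```

```bash
python3 go.py .470 .13 .188 6.3
```

```text
t 18.27 pos [0.4755 0.1388 0.1903] yaw 5.77 tilt 2.52 zax [ 0.0265  0.035  -0.999 ]
tool d units [-0.214  0.275  0.061] roll units -0.053 F [-2.2 -2.8  3.2] grip 15.6 q [-0.63  0.53  0.28  2.16 -0.37  0.46  0.05]
```

>>> jog_arm(series=[[0,0,0.05,0],[0,0,0,0],[0,0,0,0]], grip=50)

```text
clock: 18.65
tcp_pos: [0.476, 0.139, 0.1889]
orientation: [-3.103, -0.157, -0.046]
contact_force: [0.2, 0.1, 0.3]
grip_width: 0.0496
```

```bash
python3 go.py .470 .13 .188 6.3; python3 snap.py g1;python3 - <<'E'
import pickle,cv2,numpy as np
from h import *
fs=pickle.load(open("f_g1.pkl","rb")); k=8;a=[]
for n in("scene","top"):
    x,y=proj(fs[n],[[.475,.14,.02]])[0].astype(int)
    im=cv2.cvtColor(fs[n]["pixels"],cv2.COLOR_RGB2BGR)[y-30:y+30,x-25:x+25]; print(n,x-25,y-30)
    a.append(cv2.resize(im,None,fx=k,fy=k,interpolation=cv2.INTER_CUBIC))
cv2.imwrite("pics/g1_z.png",np.hstack(a))
E
python3 lidm.py g1 .008 284 238 ; python3 lidedge.py g1 0 .476 .142 .10
```

```text
t 18.65 pos [0.476  0.139  0.1889] yaw 5.77 tilt 2.6 zax [ 0.028   0.0356 -0.999 ]
tool d units [-0.229  0.279  0.013] roll units -0.053 F [0.2 0.1 0.3] grip 49.6 q [-0.63  0.53  0.28  2.16 -0.37  0.46  0.05]
scene 244 191
top 213 175
0 [     0      0    512    384 157950]
((165.277587890625, -78.353271484375), (1629.1326904296875, 2213.438720703125), 33.36594772338867)
both [0.4803 0.1457 0.0801] 4.59   [(25, -0.01, 0.11), (25, 0.0, 0.07), (15, -0.01, 0.28), (13, -0.01, 0.42), (4, -1.0, 1.05), (0, None)]
scene [0.4802 0.1458 0.0793] 4.54   [(25, 0.0, 0.1), (25, -0.01, 0.08), (15, 0.0, 0.29)]
top [ 0.4787  0.1378 -0.1477] -8.46   [(13, -0.06, 0.51), (10, -0.07, 0.35), (0, None)]
```

View pics/g1_z.png

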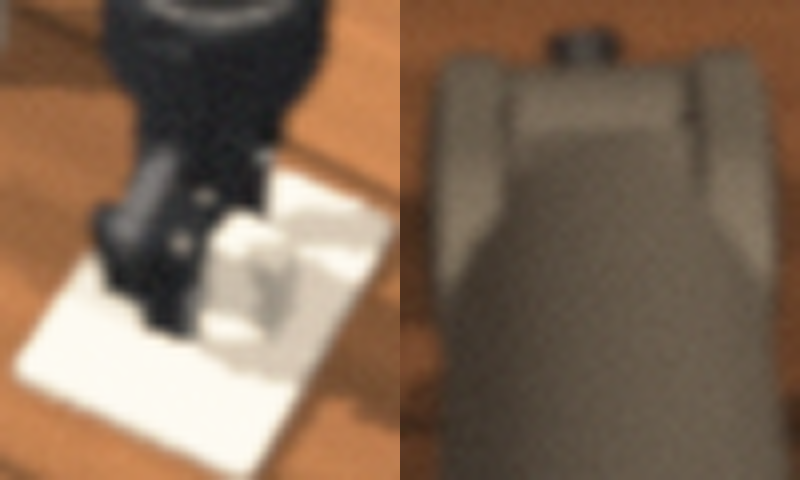

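>>> jog_arm(series=[[0,0,0.05,0.05],[0,0,0,0],[0,0,0,0],[0,0,0,0],[0,0,0,0]], grip=5, newtons=120)

```text
clock: 19.38
tcp_pos: [0.4759, 0.1389, 0.1885]
orientation: [-3.103, -0.14, -0.043]
contact_force: [0.8, 0.3, 0.3]
grip_width: 0.0149
```

>>> jog_arm(series=[[0,0,-0.3,0],[0,0,-0.6,0],[0,0,-0.9,0],[0,0,-0.9,0],[0,0,-0.9,0],[0,0,-0.9,0],[0,0,-0.5,0]])

```text
clock: 20.25
tcp_pos: [0.4707, 0.1324, 0.3429]
orientation: [-3.105, -0.139, -0.037]
contact_force: [0.1, 0.0, -2.4]
grip_width: 0.0151
```

```bash
python3 go.py .445 -.197 .33 6.3
```

```text
t 20.25 pos [0.4707 0.1324 0.3429] yaw 5.12 tilt 2.33 zax [ 0.0224  0.0339 -0.9992]
tool d units [-1.841 10.868  0.038] roll units -0.118 F [ 0.1  0.  -2.4] grip 15.1 q [-0.78  0.25  0.45  2.09 -0.19  0.8  -0.13]
```

>>> jog_arm(series=[[-0.08,0.45,0,-0.06],[-0.15,0.9,0,-0.06],[-0.15,0.9,0,0],[-0.15,0.9,0,0],[-0.15,0.9,0,0],[-0.15,0.9,0,0],[-0.15,0.9,0,0],[-0.15,0.9,0,0],[-0.15,0.9,0,0],[-0.15,0.9,0,0],[-0.1,0.8,0,0],[0,0.4,0,0]])

```text
clock: 21.75
tcp_pos: [0.4472, -0.1804, 0.3216]
orientation: [-3.107, -0.173, -0.006]
contact_force: [0.0, -0.7, -2.2]
grip_width: 0.0146
```

```bash
python3 go.py .443 -.203 .32 6.3
```

```text
t 21.75 pos [ 0.4472 -0.1804  0.3216] yaw 6.37 tilt 1.7 zax [ 0.0022  0.0296 -0.9996]
tool d units [-0.221  0.734  0.029] roll units 0.007 F [ 0.  -0.7 -2.2] grip 14.6 q [-0.22  0.3   0.57  2.11 -0.27  0.8   0.64]
```

>>> jog_arm(series=[[-0.05,0.4,0.1,0],[-0.05,0.3,0.1,0],[0,0.03,0.1,0],[0,0,0,0],[0,0,0,0]])

```text
clock: 22.38
tcp_pos: [0.4462, -0.2024, 0.3098]
orientation: [-3.106, -0.175, -0.002]
contact_force: [-1.3, 0.2, -2.0]
grip_width: 0.0146
```

```bash
python3 go.py .443 -.203 .30 6.3; python3 snap.py h1; python3 crop.py h1 175 145 357 220
cat > prof.py <<'E'
import sys,pickle
from h import *
from scipy.ndimage import map_coordinates
# print lid edge positions (hopper frame, mm) from profile half-max at height z
tag=sys.argv[1]; zt=float(sys.argv[2]); fs=pickle.load(open(f"f_{tag}.pkl","rb"))
E
python3 lidedge.py h1 .121 .4465 -.1975 .11
```

```text
t 22.38 pos [ 0.4462 -0.2024  0.3098] yaw 6.46 tilt 1.76 zax [-6.000e-04  3.080e-02 -9.995e-01]
tool d units [-0.109  0.018  0.325] roll units 0.016 F [-1.3  0.2 -2. ] grip 14.6 q [-0.16  0.34  0.57  2.1  -0.3   0.78  0.71]
origins 142 105 324 180 scale 6, top starts col 396
both [ 0.4443 -0.1986  0.1058] 6.06   [(25, 0.19, 0.36), (25, -0.39, 0.39), (21, 0.19, 0.3), (10, -0.61, 0.61), (25, 0.22, 0.33), (16, -0.21, 0.37)]
scene [ 0.4435 -0.1999  0.1057] 6.05   [(25, 0.0, 0.26), (25, 0.0, 0.2), (20, 0.0, 0.11)]
top [ 0.4458 -0.1974  0.1136] 6.51   [(17, -0.2, 0.6), (25, -0.01, 0.23), (17, 0.4, 0.42)]
```

View pics/h1_c.png

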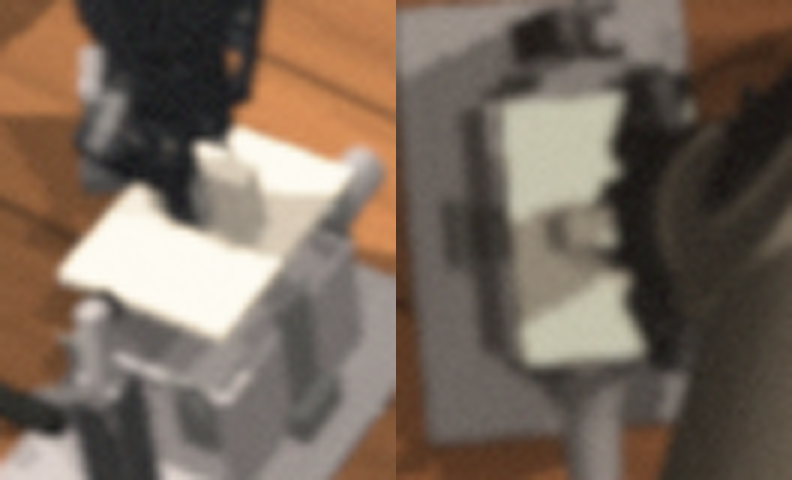

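```bash
cat > tip.py <<'E'
import sys,numpy as np
from bench import r
from scipy.spatial.transform import Rotation as R
x,y,z,yaw=map(float,sys.argv[1:5]); L=float(sys.argv[5]) if len(sys.argv)>5 else .18
o=r.get_obs(); M=R.from_rotvec(o["orientation"]).as_matrix(); t=o["tcp_pos"]+L*M[:,2]
d=M.T@(np.array([x,y,z])-t)/.03; cy=np.degrees(np.arctan2(M[1,0],M[0,0]))
print("t",round(o["clock"],2),"tip",t.round(4),"tcpz",o["tcp_pos"][2].round(4),"yaw",cy.round(2),"zax",M[:2,2].round(4),"d",d.round(3),"roll",round(((cy-yaw+90)%180-90)/10,3),"F",o["contact_force"].round(1),"M",o["moment"].round(2),"grip",round(o["grip_width"]*1e3,1))
E
python3 tip.py .4489 -.1977 .115 6.3
```

```text
t 22.48 tip [ 0.4461 -0.1968  0.1299] tcpz 0.3099 yaw 6.46 zax [-0.0005  0.0308] d [0.089 0.054 0.497] roll 0.016 F [-0.5  0.6 -1.2] M [-0.03 -0.06  0.03] grip 14.4
```

>>> jog_arm(series=[[0.09,0.04,0.1,0.01],[0,0,0.15,0],[0,0,0.1,0],[0,0,0,0]])

```text
clock: 22.98
tcp_pos: [0.4494, -0.2025, 0.2987]
orientation: [-3.106, -0.174, -0.002]
contact_force: [0.6, -0.0, -1.4]
grip_width: 0.0144
```

```bash
python3 tip.py .4489 -.1977 .115 6.3;python3 snap.py h2; python3 lidedge.py h2 .109 .447 -.198 .11
```

```text
t 22.98 tip [ 0.4494 -0.197   0.1187] tcpz 0.2987 yaw 6.41 zax [-0.0002  0.0309] d [-0.02   0.027  0.124] roll 0.011 F [ 0.6 -0.  -1.4] M [-0.07  0.03 -0.03] grip 14.4
both [ 0.4481 -0.1992  0.1049] 6.01   [(22, 0.58, 0.64), (25, -0.4, 0.48), (22, 0.49, 0.57), (16, -0.42, 0.53), (23, 0.58, 0.58), (16, -0.41, 0.33)]
scene [ 0.4464 -0.2006  0.1296] 7.43   [(24, -0.01, 0.42), (25, -0.0, 0.2), (20, -0.01, 0.29)]
top [ 0.449  -0.1969  0.1127] 6.46   [(16, -0.15, 0.19), (25, -0.04, 0.42), (17, 0.05, 0.19)]
```

>>> jog_arm(series=[[-0.02,0.03,0.1,0],[0,0,0.1,0],[0,0,0.1,0],[0,0,0.05,0]])

```text
clock: 23.58
tcp_pos: [0.4491, -0.2034, 0.2881]
orientation: [-3.106, -0.174, -0.004]
contact_force: [0.5, -0.7, -1.3]
grip_width: 0.0145
```

```bash
python3 tip.py .4489 -.1977 .107 6.3
```

```text
t 23.57 tip [ 0.4493 -0.1979  0.1081] tcpz 0.2881 yaw 6.4 zax [0.001  0.0308] d [-0.012 -0.006  0.038] roll 0.01 F [ 0.5 -0.7 -1.3] M [-0.25 -0.14  0.03] grip 14.5
```

>>> jog_arm(series=[[-0.01,0,0.08,0],[0,0,0.08,0]])

```text
clock: 23.82
tcp_pos: [0.4491, -0.2039, 0.2833]
orientation: [-3.107, -0.173, -0.006]
contact_force: [-0.1, -2.4, 1.4]
grip_width: 0.0145
```

```bash
python3 tip.py .4489 -.1977 .107 6.3
```

```text
t 23.82 tip [ 0.4495 -0.1985  0.1034] tcpz 0.2833 yaw 6.37 zax [0.0023 0.0297] d [-0.015 -0.033 -0.118] roll 0.007 F [-0.1 -2.4  1.4] M [-0.3  -0.01  0.02] grip 14.5
```

>>> jog_arm(series=[[-0.01,0.05,0.02,0],[0,0,0.08,0],[0,0,0.08,0]])

```text
clock: 24.2
tcp_pos: [0.4497, -0.2057, 0.2791]
orientation: [-3.107, -0.173, -0.01]
contact_force: [-3.2, -0.0, 14.7]
grip_width: 0.015
```

```bash
python3 tip.py .4489 -.1977 .107 6.3
```

```text
t 24.2 tip [ 0.4506 -0.2003  0.0992] tcpz 0.2791 yaw 6.36 zax [0.0048 0.0303] d [-0.045 -0.099 -0.258] roll 0.006 F [-3.2 -0.  14.7] M [-0.01  0.62  0.01] grip 15.0
```

>>> jog_arm(series=[[-0.06,0,0.05,0],[0,0,0.1,0],[0,0,0.1,0]])

```text
clock: 24.58
tcp_pos: [0.4487, -0.2053, 0.2718]
orientation: [-3.106, -0.174, -0.013]
contact_force: [0.3, 0.5, 2.8]
grip_width: 0.0145
```

```bash
python3 tip.py .4489 -.1977 .107 6.3
```

```text
t 24.57 tip [ 0.45   -0.1997  0.0919] tcpz 0.2718 yaw 6.4 zax [0.0067 0.0309] d [-0.022 -0.087 -0.502] roll 0.01 F [0.3 0.5 2.8] M [0.03 0.   0.01] grip 14.5
```

Underside is at about 83 mm and the force is low, so the hooks are spread. I'll keep pushing.

>>> jog_arm(series=[[0,0,0.08,0],[0,0,0.08,0],[0,0,0.06,0]])

```text
clock: 24.95
tcp_pos: [0.4485, -0.2057, 0.2674]
orientation: [-3.103, -0.172, -0.012]
contact_force: [-11.2, 5.6, 41.9]
grip_width: 0.0146
```

```bash
python3 tip.py .4489 -.1977 .107 6.3; python3 snap.py k1; python3 crop.py k1 175 150 357 220
```

```text
t 24.95 tip [ 0.4496 -0.1995  0.0875] tcpz 0.2674 yaw 6.34 zax [0.0061 0.0345] d [-0.01  -0.085 -0.647] roll 0.004 F [-11.2   5.6  41.9] M [1.34 2.07 0.19] grip 14.6
origins 142 110 324 180 scale 6, top starts col 396
```

View pics/k1_c.png

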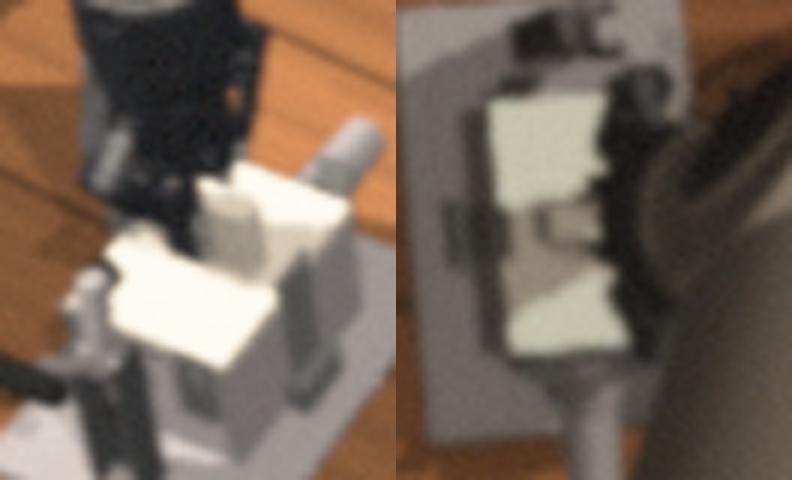

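>>> jog_arm(series=[[0,0,0,0],[0,0,-0.02,0],[0,0,0,0]], grip=50)

```text
clock: 25.42
tcp_pos: [0.4479, -0.2058, 0.2677]
orientation: [-3.103, -0.172, -0.011]
contact_force: [-0.4, 0.6, 0.4]
grip_width: 0.0504
```

>>> jog_arm(series=[[0,0,-0.3,0],[0,0,-0.6,0],[0,0,-0.9,0],[0,0,-0.9,0],[0,0,-0.5,0],[0,0,0,0]], grip=50)

```text
clock: 26.18
tcp_pos: [0.4471, -0.2092, 0.3671]
orientation: [-3.103, -0.171, -0.008]
contact_force: [0.7, 0.5, -0.3]
grip_width: 0.0498
```

```bash
python3 tip.py .4489 -.1977 .107 6.3; python3 snap.py k2; python3 crop.py k2 175 150 357 220
```

```text
t 26.18 tip [ 0.4476 -0.2031  0.1872] tcpz 0.3671 yaw 6.3 zax [0.0032 0.0342] d [ 0.043 -0.083  2.677] roll 0.0 F [ 0.7  0.5 -0.3] M [-0.08 -0.03  0.05] grip 49.8
origins 142 110 324 180 scale 6, top starts col 396
```

View pics/k2_c.png

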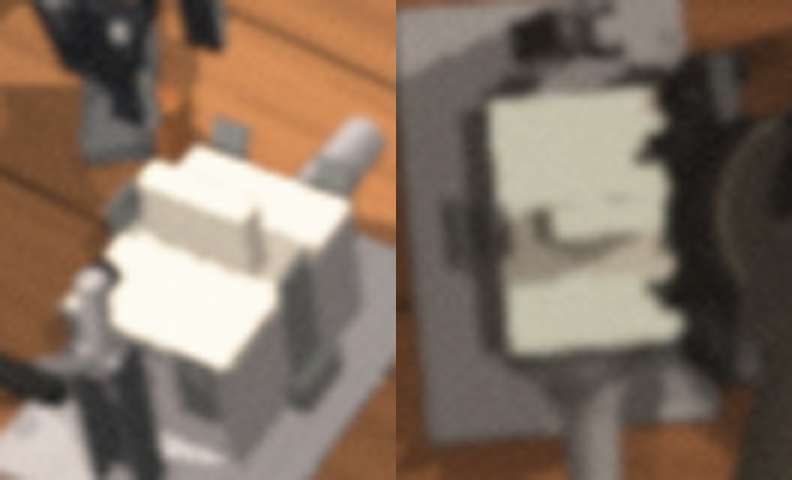

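```bash
sed -i 's/P=dict.*; a=\[\]/P=dict(scene=[.4470,-.2000,.11],top=[.4475,-.1987,.11]); a=[]/' ov.py; python3 ov.py k2
```

```text
(no output)
```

View pics/k2_ov.png

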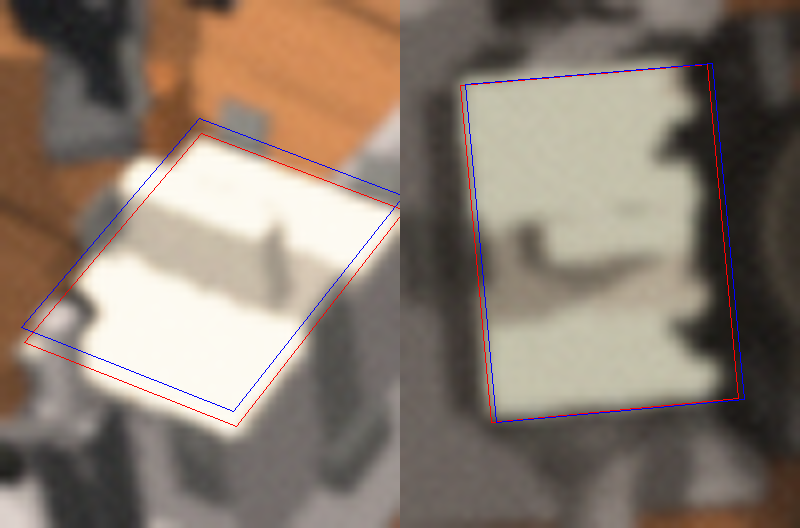

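Both views show the lid flush on the rim and level. Its edges match the 88 mm outline at scene (175,150) and top (357,220). The hooks are at rest over it. Next I'll close the fingers and go round behind the clamp bar.

```bash
python3 tip.py .637 -.1786 .205 6.3 .173
```

```text
t 26.27 tip [ 0.4468 -0.2029  0.1929] tcpz 0.3658 yaw 6.31 zax [0.0005 0.0347] d [ 6.394 -0.121 -0.373] roll 0.001 F [-0.4  0.2 -0.2] M [-0.05  0.02 -0.  ] grip 50.0
```

>>> jog_arm(series=[[0,0,-0.4,0],[0.5,0,-0.2,0],[0.8,-0.02,0,0],[0.9,-0.02,0,0],[0.9,-0.02,0,0],[0.9,-0.02,0,0],[0.9,-0.02,0,0],[0.8,0,0,0],[0.5,0,0,0],[0.2,0,0,0],[0,0,0,0]], grip=0, newtons=60)

```text
clock: 27.65
tcp_pos: [0.6516, -0.1795, 0.3818]
orientation: [-3.1, -0.182, 0.002]
contact_force: [-1.0, 0.5, -0.0]
grip_width: -0.0002
```

```bash
python3 tip.py .637 -.1786 .138 6.3 .173; python3 snap.py m1
python3 - <<'E'
import pickle,cv2,numpy as np
k=11
a=[]
for t in("f0","f_m1"):
    im=cv2.cvtColor(pickle.load(open(f"{t}.pkl","rb"))["scene"]["pixels"],cv2.COLOR_RGB2BGR)[115:175,138:208]
    a.append(cv2.resize(im,None,fx=5.6,fy=5.6,interpolation=cv2.INTER_CUBIC))
b=[]
for t in("f0","f_m1"):
    im=cv2.cvtColor(pickle.load(open(f"{t}.pkl","rb"))["top"]["pixels"],cv2.COLOR_RGB2BGR)[185:255,322:392]
    b.append(cv2.resize(im,(392,240),interpolation=cv2.INTER_CUBIC))
cv2.imwrite("pics/m1_cmp.png",np.vstack([np.hstack(a),np.hstack(b)]))
E
```

```text
t 27.65 tip [ 0.651  -0.1732  0.2089] tcpz 0.3818 yaw 6.71 zax [-0.0031  0.0365] d [-0.488  0.211  2.358] roll 0.041 F [-1.   0.5 -0. ] M [-0.02  0.02  0.04] grip -0.2
```

View pics/m1_cmp.png

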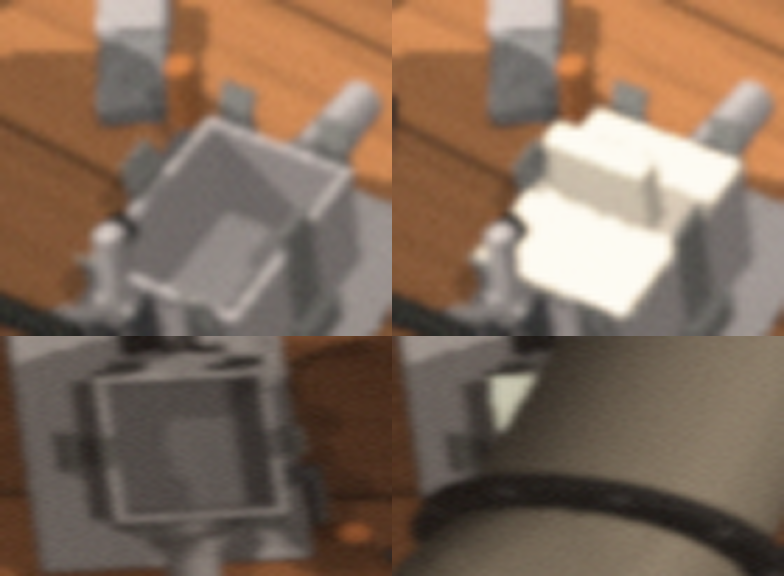

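View pics/m1_scene.png

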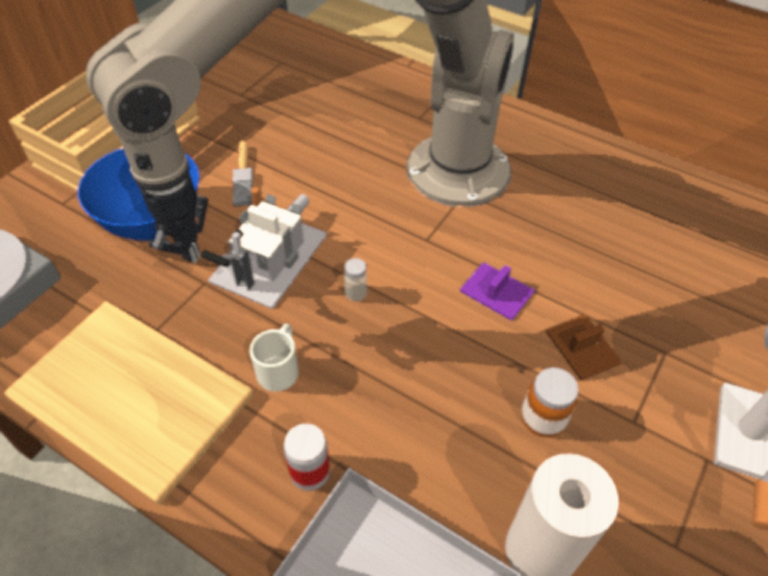

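>>> jog_arm(series=[[-0.05,0.1,0.4,0.04],[-0.05,0.1,0.7,0],[0,0,0.7,0],[0,0,0.4,0],[0,0,0.1,0],[0,0,0,0]])

```text
clock: 28.5
tcp_pos: [0.6454, -0.1858, 0.3098]
orientation: [-3.1, -0.162, 0.003]
contact_force: [0.3, -0.1, 0.1]
grip_width: -0.0001
```

```bash
python3 tip.py .637 -.1786 .138 6.3 .173; python3 snap.py m2
python3 - <<'E'
import pickle,cv2,numpy as np
f=pickle.load(open("f_m2.pkl","rb"))
a=[cv2.resize(cv2.cvtColor(f[n]["pixels"],cv2.COLOR_RGB2BGR)[y:y+70,x:x+66],None,fx=6,fy=6,interpolation=cv2.INTER_CUBIC) for n,x,y in(("scene",105,125),("top",325,140))]
cv2.imwrite("pics/m2_z.png",np.hstack(a))
E
```

```text
t 28.5 tip [ 0.6448 -0.1794  0.137 ] tcpz 0.3098 yaw 6.0 zax [-0.0037  0.0367] d [-0.256 -0.055 -0.033] roll -0.03 F [ 0.3 -0.1  0.1] M [-0.07 -0.02 -0.03] grip -0.1
```

View pics/m2_z.png

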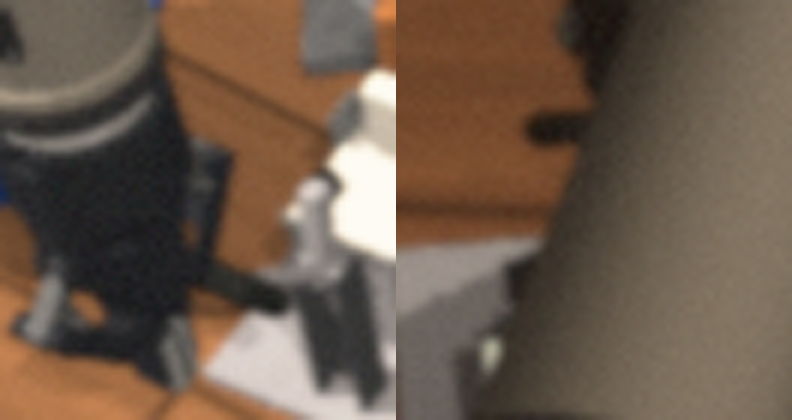

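Run:
```python
import pickle
from h import *
f=pickle.load(open("f_m2.pkl","rb"))["scene"]
for n,p in dict(tip=(.6448,-.1794,.137),grasp=(.6449,-.1801,.155),bar=(.599,-.183,.153),bar_m=(.602,-.213,.153),bar_p=(.596,-.153,.153),bodybot=(.645,-.182,.209)).items(): print(n,((proj(f,p)[0]-[105,125]+.5)*6-.5).round())
im=cv2.cvtColor(f["pixels"],cv2.COLOR_RGB2BGR)[115:200,90:170]
cv2.imwrite("pics/m2_b.png",cv2.resize(np.clip((im/255.)**.5*255,0,255).astype(np.uint8),None,fx=7,fy=7,interpolation=cv2.INTER_CUBIC))
```

```text
tip [176. 376.]
grasp [166. 350.]
bar [232. 283.]
bar_m [176. 259.]
bar_p [289. 307.]
bodybot [137. 267.]
```

View pics/m2_b.png

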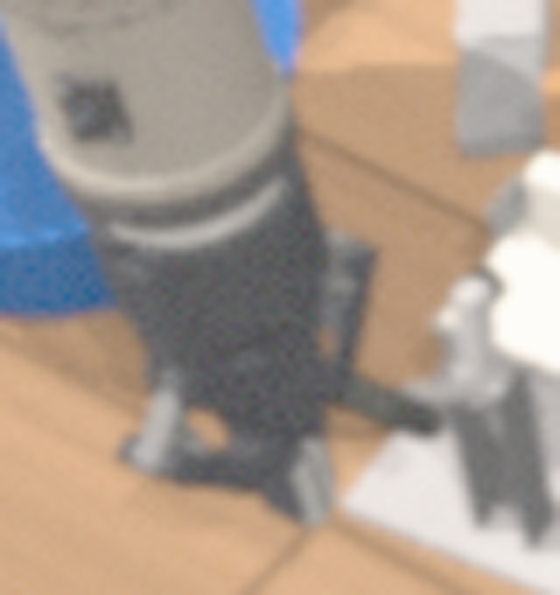

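>>> jog_arm(series=[[0,0,0,0.9],[0,0,0,0.9],[0,0,0,0.9],[0,0,0,0.9],[0,0,0,0.9],[0,0,0,0.9],[0,0,0,0.9],[0,0,0,0.9],[0,0,0,0.9],[0,0,0,0.8],[0,0,0,0]])

```text
clock: 29.98
tcp_pos: [0.649, -0.1855, 0.3194]
orientation: [-2.279, 2.111, 0.024]
contact_force: [0.6, 0.6, 0.7]
grip_width: -0.0003
```

```bash
python3 tip.py .632 -.1792 .138 -83.7 .173
```

```text
t 29.98 tip [ 0.6511 -0.1792  0.1465] tcpz 0.3194 yaw -85.62 zax [0.0125 0.0364] d [-0.04   0.64   0.276] roll -0.192 F [0.6 0.6 0.7] M [0.03 0.03 0.03] grip -0.3
```

>>> jog_arm(series=[[0,0.2,0.25,-0.2],[0,0.35,0.03,0],[0,0.2,0,0],[0,0,0,0]])

```text
clock: 30.48
tcp_pos: [0.626, -0.188, 0.3123]
orientation: [-2.322, 2.06, 0.02]
contact_force: [-0.6, -0.1, -0.1]
grip_width: -0.0
```

```bash
python3 tip.py .618 -.181 .138 -83.7 .173
```

```text
t 30.48 tip [ 0.6287 -0.1817  0.1394] tcpz 0.3123 yaw -83.16 zax [0.0155 0.0364] d [-0.062  0.351  0.043] roll 0.054 F [-0.6 -0.1 -0.1] M [-0.02  0.03 -0.04] grip -0.0
```

>>> jog_arm(series=[[-0.04,0.3,0,0],[0,0.2,-0.1,0],[0,0.29,-0.28,0],[0,0.2,-0.16,0]])

```text
clock: 30.98
tcp_pos: [0.5978, -0.1895, 0.3296]
orientation: [-2.321, 2.053, 0.009]
contact_force: [3.2, 0.5, -2.4]
grip_width: 0.0001
```

```bash
python3 tip.py .618 -.181 .138 -83.7 .173; python3 snap.py n1
python3 - <<'E'
import pickle,cv2,numpy as np
f=pickle.load(open("f_n1.pkl","rb"))
a=[cv2.resize(cv2.cvtColor(f[n]["pixels"],cv2.COLOR_RGB2BGR)[y:y+80,x:x+66],None,fx=6,fy=6,interpolation=cv2.INTER_CUBIC) for n,x,y in(("scene",105,120),("top",325,140))]
cv2.imwrite("pics/n1_z.png",np.hstack(a))
E
```

```text
t 30.98 tip [ 0.602  -0.1833  0.1568] tcpz 0.3296 yaw -82.96 zax [0.024  0.0356] d [ 0.008 -0.521  0.641] roll 0.074 F [ 3.2  0.5 -2.4] M [-0.05 -0.68  0.02] grip 0.1
```

View pics/n1_z.png

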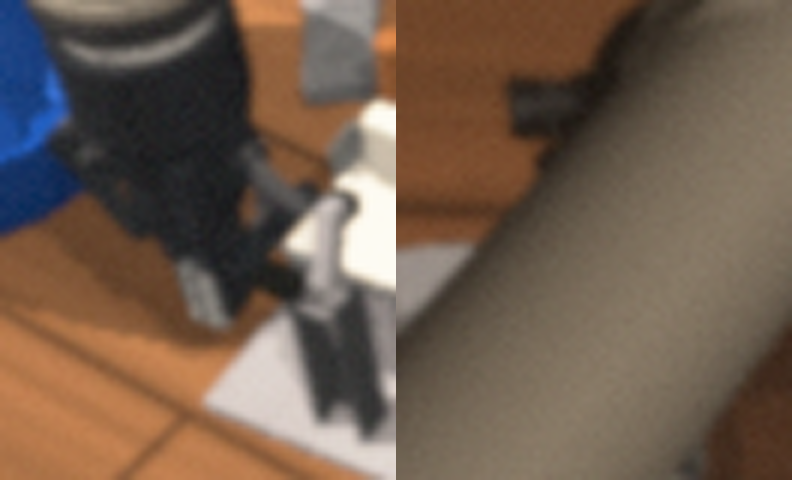

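>>> jog_arm(series=[[0.02,0.35,-0.1,0],[0,0.42,-0.13,0],[0,0.42,-0.06,0]])

```text
clock: 31.45
tcp_pos: [0.5674, -0.1934, 0.3416]
orientation: [-2.318, 2.041, -0.009]
contact_force: [3.0, 1.3, 3.8]
grip_width: 0.0004
```

```bash
python3 tip.py .55 -.188 .165 -83.7 .173
```

```text
t 31.45 tip [ 0.5741 -0.1873  0.1688] tcpz 0.3416 yaw -82.69 zax [0.0391 0.0355] d [-0.074  0.805  0.095] roll 0.101 F [3.  1.3 3.8] M [ 0.16 -0.56 -0.01] grip 0.4
```

>>> jog_arm(series=[[0,0.4,0.02,0],[0,0.4,0.04,0],[0,0.4,0.05,0]])

```text
clock: 31.82
tcp_pos: [0.5279, -0.1986, 0.3355]
orientation: [-2.319, 2.044, -0.004]
contact_force: [-0.7, -0.2, -0.2]
grip_width: 0.0001
```

```bash
python3 tip.py .55 -.188 .165 -83.7 .173; python3 snap.py n2
python3 - <<'E'
import pickle,cv2,numpy as np
f=pickle.load(open("f_n2.pkl","rb"))
a=[cv2.resize(cv2.cvtColor(f[n]["pixels"],cv2.COLOR_RGB2BGR)[y:y+80,x:x+66],None,fx=6,fy=6,interpolation=cv2.INTER_CUBIC) for n,x,y in(("scene",125,110),("top",325,160))]
cv2.imwrite("pics/n2_z.png",np.hstack(a))
E
```

```text
t 31.82 tip [ 0.534  -0.1924  0.1627] tcpz 0.3355 yaw -82.76 zax [0.0348 0.0357] d [-0.081 -0.552 -0.052] roll 0.094 F [-0.7 -0.2 -0.2] M [0.   0.04 0.02] grip 0.1
```

View pics/n2_z.png

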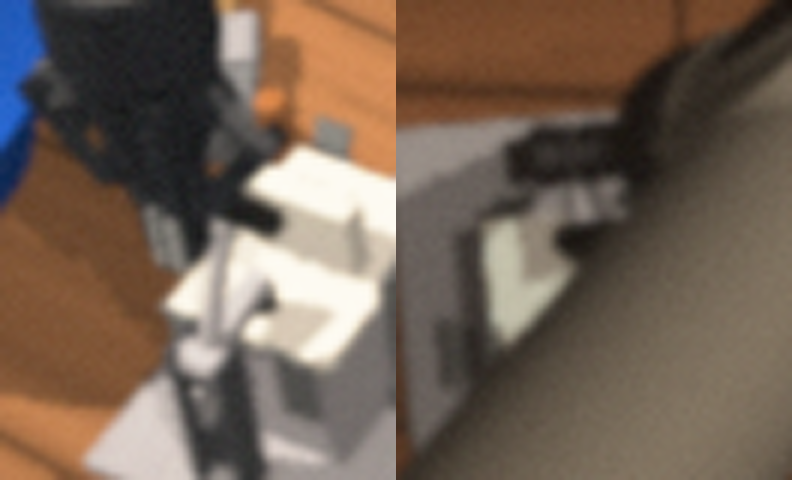

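The clamp has gone over centre onto the lid and the tool force is near zero. I'll back away and check.

>>> jog_arm(series=[[0,-0.4,0,0],[0,-0.6,0,0],[0,-0.6,-0.2,0],[0,-0.6,-0.5,0],[0,-0.6,-0.8,0],[0,-0.6,-0.9,0],[0,-0.6,-0.9,0],[0,-0.3,-0.5,0],[0,0,0,0]])

```text
clock: 33.05
tcp_pos: [0.6646, -0.1809, 0.4554]
orientation: [-2.33, 2.037, -0.002]
contact_force: [-0.2, -0.7, -0.7]
grip_width: 0.0002
```

```bash
python3 tip.py .55 -.188 .165 -83.7 .173; python3 snap.py p1
python3 - <<'E'
import pickle,cv2,numpy as np
f=pickle.load(open("f_p1.pkl","rb"))
a=[cv2.resize(cv2.cvtColor(f[n]["pixels"],cv2.COLOR_RGB2BGR)[y:y+90,x:x+66],None,fx=6,fy=6,interpolation=cv2.INTER_CUBIC) for n,x,y in(("scene",140,110),("top",325,165))]
cv2.imwrite("pics/p1_z.png",np.hstack(a))
E
```

```text
t 33.05 tip [ 0.6702 -0.1749  0.2826] tcpz 0.4554 yaw -82.29 zax [0.032  0.0345] d [0.012 4.168 3.771] roll 0.141 F [-0.2 -0.7 -0.7] M [-0.06  0.06 -0.02] grip 0.2
```

View pics/p1_z.png

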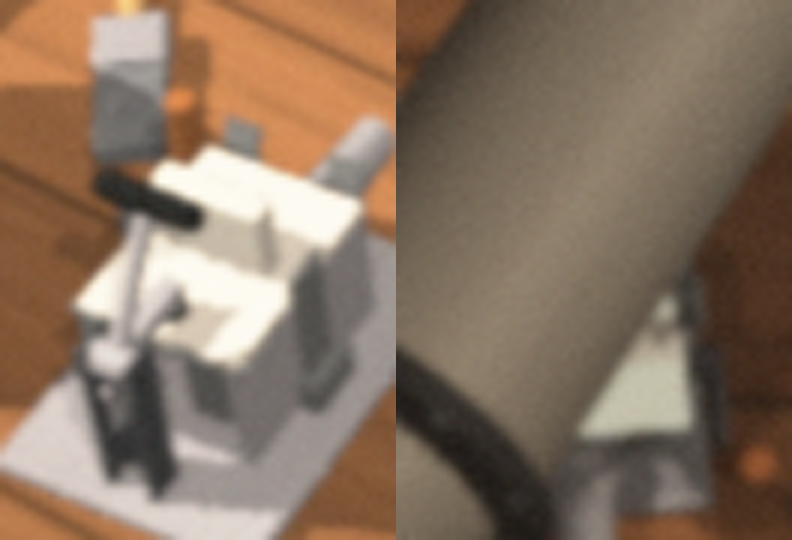

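View pics/p1_scene.png

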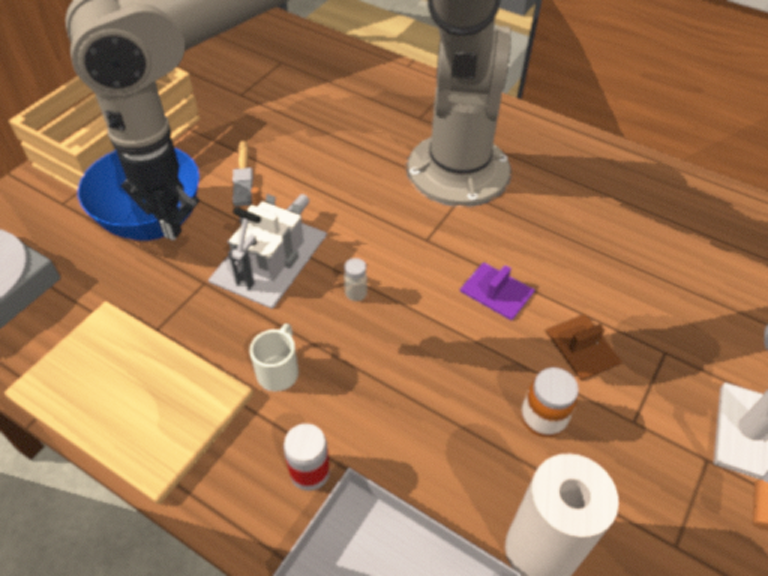

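Run:
```python
import pickle
from h import *
f=pickle.load(open("f_p1.pkl","rb"))["scene"]
a=.11
for q in(1.2,1.38,1.45,1.51):
    ph=np.radians(41.5)+q; x=.092+.08*np.cos(ph); z=.1+.08*np.sin(ph)
    print(q,((proj(f,[.447+x*np.cos(a),-.200+x*np.sin(a),z])[0]-[140,110]+.5)*6-.5).round(1))
```

```text
1.2 [124.8 209.2]
1.38 [142.4 200.3]
1.45 [149.  198.3]
1.51 [154.5 197.2]
```

The bar centre in the scene crop is (149,199). A clamp angle of 1.45 rad predicts (149.0,198.3), so the clamp is closed. Handing in.

```bash
python3 -c "
from bench import r
print(r.hand_in()); o=r.get_obs(); print(o['clock'],o['contact_force'].round(1))"
```

```text
the job is handed in; nothing more can be done
None
the job is handed in; nothing more can be done
```

I handed the job in at about 33 s. The lid is seated on the filler, the clamp is closed on it, and the gripper is clear of everything. `hand_in()` gives no verdict, so this rests on my own checks.

**What I did:**
- **First push:** I gripped the white lid and pushed it down about 1–2 mm off-centre. It caught on one side and tipped about 13° in the grip, with the wrist force reaching 59 N (limit 120 N). That load went through the gripped lid; I had no separate reading for the 40 N limit on the arm and gripper body.
- **Second push:** I set the lid back on the table to level it, re-gripped it at 120 N and measured the hopper again from its rim. The next push passed both hooks and stopped on the rim with 42 N on the wrist.
- **Clamp:** I let go of the lid and pushed the cross bar over with closed fingers until it snapped shut by itself, then backed away.

**Last checks:**
- **Lid:** Its top matched the outline predicted for a seated lid (88 mm) in both views, and it looked level.
- **Clamp:** The bar's place in the scene picture fits 1.45 rad.
- **Wrist force:** It was near zero after I backed away.
- **Mug and shaker:** By eye, both stand where they started; I did not measure them again.

**Less certain:**
- **Hooks:** I saw the left hook over the lid. The right hook was partly hidden, and I judged it only by how it looked and by the hard stop. Neither hook's angle was measured.
- **Cameras:** The two cameras disagreed by about 1–4 mm near the hopper, so I aligned the lid to the hopper within each view and averaged the two.

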